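# Load a shuttle board with corner plates at a flip stop and send it on

## Task

Flip the orange stop flag down across the kitting track and push the wooden board along the track up against it. Then stack all the steel L-shaped corner plates in one level pile in the middle of the green square on the board, lined up with one another and each turned half round from the one beneath so that the pile stays balanced. Last, raise the flag again so that it stays up, push the loaded board to the rubber block at the end of the track with the pile still in order, and leave the other things on the bench where they are.

Things in the scene. Friction and masses are not known exactly. Their poses are not given: they have to be found in the camera images.
- track: the kitting track, fixed: aluminium floor 150 mm wide, 500 mm long, top 6 mm above the bench; a dark steel fence 10 mm wide on each long side (tops 16 mm above the bench, 115 mm clear between). It runs along this frame's y, from -260 (open end) to +240 mm (end with rubber block, inner face at +225, top 21 mm up). Origin on the centre line at the loading position, on the bench; +x is the far side, z up
- track_load (a point): loading position, on the track's centre line 20 mm above the bench, axes as the track. The middle of the board's top is here (y = 0 in this frame) when the board stands against the lowered stop flag; the board starts on the -y side of it and is pushed towards +y
- track_end (a point): where the middle of the board's top is when the board stands against the rubber block: 150 mm from track_load towards the track's +y
- stop_flag (a joint): orange flip stop, an arm 150 x 12 x 12 mm on a post beside the near fence, hinged about the track's y. 0 rad = raised, leaning 0.3 past upright towards the robot, at its limit; 0.3 = upright; 1.87 = down, level across the track, its tooth in the board's way. 0.15 kg; hinge friction (0.03 N m) holds it within about 0.2 of upright; past that it falls by its weight, which also keeps it down
- flag_hinge (a point): point on the flip stop's hinge axis, in the middle of the arm's thickness, 31 mm above the bench, axes as the track
- flag_grip (a point): middle of the flip stop's black handle pin: a bar 10 mm thick, parallel to the hinge axis and 109 mm from it, free from 6 to 60 mm beyond the arm's middle towards the track's +y (this point at 36 mm). Flag down: 45 mm above the bench, 20 mm beyond the track's centre line. Raised (0): 130 mm up, 45 mm nearer the robot than the hinge. The pin can turn between fingers that pinch it
- board_mark (a point): centre of the green 84 mm square outline on top of the wooden board: loose, 110 mm wide (x), y from -87 to +75 mm, 14 mm thick, 0.25 to 0.5 kg, flat on the track's floor with 2.5 mm play beside each fence; axes as the track's. At its -y end stands a push plate 60 mm wide, 12 mm thick (y -87 to -75 mm), 36 mm above the board's top, to push or pinch
- plate_1_c (a point): corner plate 1: a flat steel L, 12 mm thick, 0.12 kg, legs 70 mm long (outside) and 28 mm wide. The point: centre of its 70 mm square outline, half-way up (6 mm); z up. The outer corner is at (-35, -35) mm; one leg along y (middle line x = -21 mm), one along x (middle line y = -21 mm). Three or four like plates are there (None if absent)
- plate_1_corner (a point): outer corner of corner plate 1, half-way up
- plate_2_c (a point): corner plate 2: a flat steel L, 12 mm thick, 0.12 kg, legs 70 mm long (outside) and 28 mm wide. The point: centre of its 70 mm square outline, half-way up (6 mm); z up. The outer corner is at (-35, -35) mm; one leg along y (middle line x = -21 mm), one along x (middle line y = -21 mm). Three or four like plates are there (None if absent)
- plate_2_corner (a point): outer corner of corner plate 2, half-way up
- plate_3_c (a point): corner plate 3: a flat steel L, 12 mm thick, 0.12 kg, legs 70 mm long (outside) and 28 mm wide. The point: centre of its 70 mm square outline, half-way up (6 mm); z up. The outer corner is at (-35, -35) mm; one leg along y (middle line x = -21 mm), one along x (middle line y = -21 mm). Three or four like plates are there (None if absent)
- plate_3_corner (a point): outer corner of corner plate 3, half-way up
- plate_4_c (a point): corner plate 4: a flat steel L, 12 mm thick, 0.12 kg, legs 70 mm long (outside) and 28 mm wide. The point: centre of its 70 mm square outline, half-way up (6 mm); z up. The outer corner is at (-35, -35) mm; one leg along y (middle line x = -21 mm), one along x (middle line y = -21 mm). Three or four like plates are there (None if absent)
- plate_4_corner (a point): outer corner of corner plate 4, half-way up
- toe_bone: small toe bone, 67x82x30 mm; stays where it is; origin at the centre of its underside
- chalk_b: pale lump of chalk, 43x43x24 mm; stays where it is; origin at the centre of its underside
Not all that is in view belongs to the job. Leave any yellow look-alike of the part that bears plate_1_c alone.

How it is judged:
By the outcome, as a careful person would: the job done as asked, in the order asked, and still so for the second after the job is handed in, with the robot touching nothing.
Of plate_1, plate_2, plate_3, plate_4 only 3 to 4 are there at a start; the rules pass over those that are not, and their reading is None.
At some moment in a run one of plate_1, plate_2, plate_3, plate_4 may be knocked a few centimetres aside while the robot is not near it.
Once in a run the grip may slacken for a moment while it holds something.
It also fails if it takes over 210 s, if anything falls off the work surface, if the arm or the gripper's body presses on something with over 40 N, if the wrist force passes 120 N, or if a joint passes its speed limit or range.

## Robot

A 6-joint arm with a two-finger parallel gripper is mounted at the origin on a cart in front of the work surface, level with it; the furniture and walls round the work are solid. World frame = base frame: x ahead of the robot, y to its left, z up, the work surface at z = 0. Lengths are in mm, angles in rad, forces in N, time in s.
With the tool pointing down it reaches from about 325 to 925 mm from the base axis. Payload 3.1 kg.
Tool frame: the origin (TCP) lies midway between the tips of the shut fingers; the grasp point (between the pads) lies tcp_to_grasp behind it (tcp_to_grasp is the distance from the TCP to the grasp point, in mm); x points along the fingers, z is the direction in which the jaws open and shut, and the axes are right-handed (so a half turn about x gives the same grasp; the last joint's range is limited). The gripper opens to 85 mm and grips with 20 to 120 N. Pads are 22 mm wide; open, the fingers measure 114 mm over their backs; the gripper's body (76 mm by 85 mm) begins 54 mm behind the grasp point. The pads swing forward as they close: fully open they stand 13 mm farther back than shut.
Start: joints at [-1.229, 0.217, 1.613, -0, 1.311, -0.112], TCP at [274.012, -561.744, 231.3] pointing down, gripper open.
Joint ranges: [-2.75, 2.75], [-0.78, 2.1], [0.31, 2.55], [-1.13, 4.27], [0.13, 2.63], [-2.58, 2.58]. Speed limits (rad/s): [2.79, 2.79, 3.14, 3.14, 3.14, 3.14].

## Interface

Orientations are given as a unit quaternion [w, x, y, z].
In Python, from station import * gives the robot as it stands. The module is installed in compiled form; this text tells all that it offers.
- The arm moves only by the tool arm_command, never from a script. Its argument "motion" is a list of rows, each a list of 7 numbers: the closure, from 0 (fully open) to 1 (shut), then the shift along the tool's x, y, z in m, then the turn, a rotation vector about the tool's x, y, z in degrees. In form: [[claw, tx, ty, tz, ax, ay, az], ...]. A call has 1 to 5 rows; each row is the pose to reach, as a shift and turn from the pose commanded when the call began, along the tool's axes at that moment; what a row does not reach only later rows make up. A row lasts 1/12 s, in which the tool goes at most 41.7 mm and 7.16 degrees, less where a joint would pass 70% of its speed; a pose out of reach is approached as far as the arm can. A call with a gripper value outside its range is refused whole. The fingers move at their own pace and stop on an object; the grip force is fixed at half the most. Time passes only in rows, so rows that repeat a pose let the fingers close. It gives the time, the measured TCP pose, the force and the opening at its end, in the units of the state.
- get_state(): the state, without advancing time (a new reading comes with each control period).
- snapshot(name): name is "scene" or "top"; returns a dict with "img" (420x560x3 uint8, red, green, blue), "intrinsics" (3x3 intrinsics, pixels), "origin" and "orientation" of the camera in the world. Camera axes: x right, y down, z forward; pixel columns grow to the right and rows downward; lengths in mm; the calibration is good to about 2 mm. A picture is of the moment at which its call begins. There is no depth.
- sign_off(): hands the job in, once; it reports no verdict.
Trained networks look in the newest picture that a camera, given by its name, has taken for a name from the list of things; names that differ only in an ending like _2 or _b are one class to them, and where a whole thing is asked for, a point or a joint stands for the part that bears it (a point fixed in the world has none). Each returns a list of dicts, best first, with "score" (0 to 1); they miss things now and then, are a little off and sometimes report something else, mostly with a low value. They report only what shows in the picture. A call takes as long as a camera call. They do not tell look-alikes from the thing itself.
- recognise(camera, query): "extent" ([left, top, width, height] in pixels, round what is visible of it).
- place_of(camera, query): "pixel" ([column, row] in pixels: a listed point, or the origin of a listed thing).
The state is a dict: "t": time; "joints": joint angles; "qvel": joint speeds; "effort": joint torques, N m; "eef_pos": TCP position; "tool_rot": TCP orientation; "ft_force": force on the tool from outside, world axes, zero at the start; "ft_torque": the same for the moment, N m; "opening": finger opening in mm.
Only numpy, scipy, OpenCV 4.12 (cv2) and the standard library are available. Lean on these libraries where they do the work, as an engineer would, in place of code of your own. Each camera call takes 0.05 s, during which the arm holds its last target.

## Working session

There is one attempt and no reset: what is moved stays moved. The work goes in short steps, Python scripts to look and compute and a tool call to move; the robot and the scene stay as the last step left them, time stands still between calls to the robot, and variables do not carry over. Pictures are saved under pics/ and viewed, and the job is handed in when it is done.

Besides the shell and the picture viewer there is one more tool, called as name(argument=value, ...) on one line, values as JSON. arm_command: Moves the arm, as the interface text tells. Its arguments: {"type":"object","properties":{"motion":{"type":"array","items":{"type":"array","items":{"type":"number"}}}},"required":["motion"]}

```bash
mkdir -p pics
python3 - <<'E'
from station import *
import cv2
print(get_state())
for n in ("scene","top"):
    s=snapshot(n); cv2.imwrite(f"pics/{n}0.png",s["img"][:,:,::-1]); print(n,s["intrinsics"],s["origin"],s["orientation"])
    for q in ["track_load","board_mark","plate_1_c","plate_1_corner","flag_grip","flag_hinge","track_end","toe_bone","chalk_b"]:
        print(q,[([round(v) for v in d["pixel"]],round(d["score"],2)) for d in place_of(n,q)])
E
```

```text
{'t': 0.0, 'joints': array([-1.22921935e+00,  2.17753112e-01,  1.61494197e+00, -9.95130614e-06,
        1.31125340e+00, -1.12185056e-01]), 'qvel': array([ 0.00027296,  0.00038753, -0.00039389, -0.00116276,  0.00125746,
        0.00154306]), 'effort': array([ 4.53772827e-04, -3.96849275e+01, -3.03850651e+01, -1.84111068e-04,
        9.87868232e-03, -1.31479783e-05]), 'eef_pos': array([ 273.72251171, -560.97541803,  229.96479673]), 'tool_rot': array([ 0.5990016 ,  0.37523057,  0.60031081, -0.37420052]), 'ft_force': array([ 0.11804407,  0.58907172, -0.13462762]), 'ft_torque': array([0.01374837, 0.00813595, 0.03699769]), 'opening': 85.4215455373647}
scene [[380.90380948   0.         280.64884856]
 [  0.         380.90380948 201.23217074]
 [  0.           0.           1.        ]] [-622.28813538 -638.04999165  695.0960568 ] [-0.46120298  0.73151743 -0.41686263  0.2799993 ]
track_load [([300, 210], 0.89)]
board_mark [([324, 212], 0.64)]
plate_1_c [([221, 194], 0.65), ([199, 212], 0.56)]
plate_1_corner [([214, 198], 0.67), ([334, 246], 0.53), ([206, 201], 0.44)]
flag_grip [([259, 188], 0.61), ([323, 213], 0.3)]
flag_hinge [([274, 213], 0.66)]
track_end [([267, 202], 0.61)]
toe_bone [([236, 222], 0.43), ([299, 209], 0.4)]
chalk_b []
top [[502.51199717   0.         273.02368869]
 [  0.         502.51199717 212.46692452]
 [  0.           0.           1.        ]] [ 400.95789064    2.04728957 1591.61118207] [ 0.03075941 -0.70181279  0.71103741 -0.03063453]
track_load [([282, 178], 0.75), ([250, 223], 0.7), ([164, 231], 0.49)]
board_mark [([316, 176], 0.58), ([266, 239], 0.45)]
plate_1_c [([167, 246], 0.82), ([170, 200], 0.53)]
plate_1_corner [([164, 234], 0.89), ([165, 214], 0.79)]
flag_grip [([247, 220], 0.43)]
flag_hinge [([258, 213], 0.59)]
track_end [([340, 239], 0.72)]
toe_bone [([228, 248], 0.55)]
chalk_b [([133, 186], 0.51)]
```

Run:
```python
import cv2
a=cv2.imread("pics/top0.png"); cv2.imwrite("pics/top0b.png",cv2.resize(a[120:320,90:390],None,fx=2.66,fy=2.66,interpolation=cv2.INTER_CUBIC))
a=cv2.imread("pics/scene0.png"); cv2.imwrite("pics/scene0b.png",cv2.resize(a[140:290,170:370],None,fx=4,fy=4,interpolation=cv2.INTER_CUBIC))
```

```text
(no output)
```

View pics/top0.png

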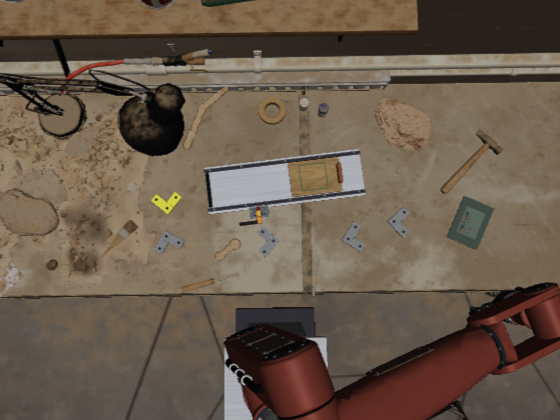

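View pics/top0b.png

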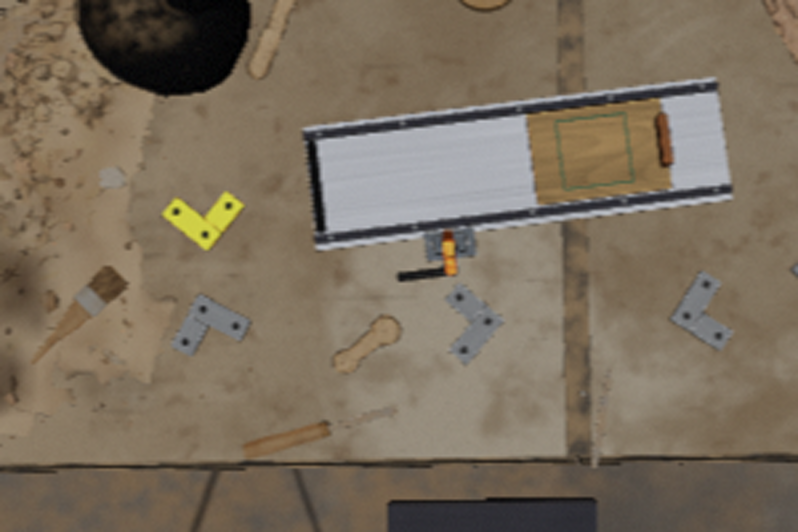

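View pics/scene0b.png

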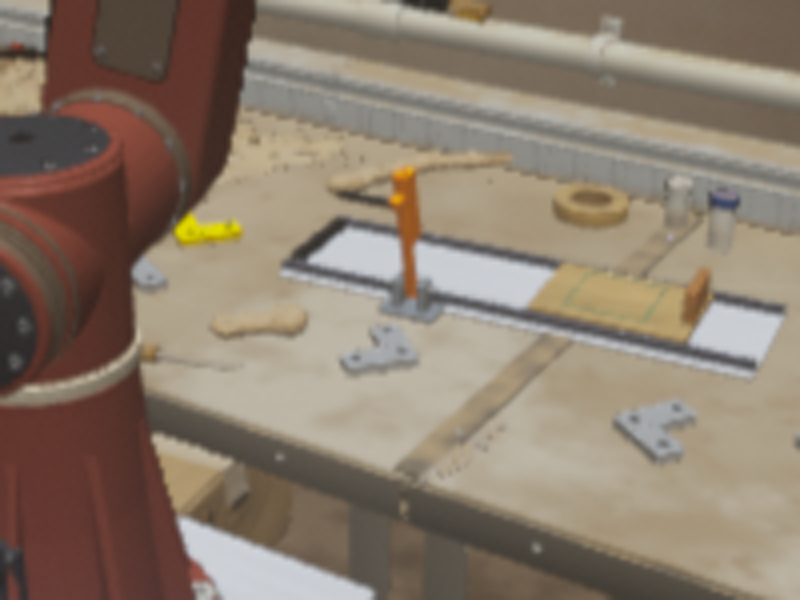

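```bash
cat > h.py <<'E'
from station import *
import station, numpy as np, cv2
from scipy.spatial.transform import Rotation as R
from scipy.optimize import least_squares
def quat(q): return R.from_quat([q[1],q[2],q[3],q[0]])
class Cam:
    def __init__(s,name,shot=None):
        s.name=name; d=shot or snapshot(name); s.img=d["img"]; s.K=np.array(d["intrinsics"]); s.o=np.array(d["origin"]); s.R=quat(d["orientation"]).as_matrix()
    def proj(s,P):
        P=np.atleast_2d(P).astype(float); c=(P-s.o)@s.R; return np.c_[s.K[0,0]*c[:,0]/c[:,2]+s.K[0,2], s.K[1,1]*c[:,1]/c[:,2]+s.K[1,2]]
    def back(s,px,z):
        px=np.atleast_2d(px).astype(float); d=np.c_[(px[:,0]-s.K[0,2])/s.K[0,0],(px[:,1]-s.K[1,2])/s.K[1,1],np.ones(len(px))]@s.R.T
        t=(z-s.o[2])/d[:,2]; return s.o+d*t[:,None]
    def save(s,fn,box=None,f=1):
        a=s.img[:,:,::-1]
        if box: a=a[box[1]:box[3],box[0]:box[2]]
        cv2.imwrite(fn,cv2.resize(a,None,fx=f,fy=f,interpolation=cv2.INTER_CUBIC))
L=np.array([[-35,-35],[35,-35],[35,-7],[-7,-7],[-7,35],[-35,35]],float)
def rot(a): c,s=np.cos(a),np.sin(a); return np.array([[c,-s],[s,c]])
def cover(cam,polys,box,ss=8):
    x0,y0,x1,y1=box; m=np.zeros(((y1-y0)*ss,(x1-x0)*ss),np.uint8)
    for P in polys:
        p=cam.proj(P); q=((p+0.5-[x0,y0])*ss-0.5); cv2.fillPoly(m,[np.round(q*16).astype(np.int32)],255,shift=4)
    return cv2.resize(m,(x1-x0,y1-y0),interpolation=cv2.INTER_AREA)/255.
def Lpoly(x,y,a,zt): return np.c_[L@rot(a).T+[x,y],np.full(6,zt)]
def fitL(cam,x,y,a,zt=12.,zb=0.,pad=6,blur=0.6):
    """fit plate centre & yaw; zt top height"""
    pr=cam.proj(Lpoly(x,y,a,zt)); b=[int(pr[:,0].min())-pad,int(pr[:,1].min())-pad,int(pr[:,0].max())+pad+1,int(pr[:,1].max())+pad+1]
    I=cam.img[b[1]:b[3],b[0]:b[2]].astype(float); 
    def model(v):
        c=cv2.GaussianBlur(cover(cam,[Lpoly(v[0],v[1],v[2],zt)],b),(0,0),blur).ravel()
        yy,xx=np.mgrid[0:b[3]-b[1],0:b[2]-b[0]]; A=np.c_[c,np.ones(c.size),xx.ravel()/10,yy.ravel()/10]
        Y=I.reshape(-1,3); s=np.linalg.lstsq(A,Y,rcond=None)[0]; return (Y-A@s).ravel(),s
    best=None
    from scipy.optimize import minimize
    f=lambda v:(model([x+v[0],y+v[1],a+v[2]/40])[0]**2).mean()
    for d in ([0,0,0],[0,0,10],[0,0,-10]):
        r=minimize(f,d,method="Nelder-Mead",options=dict(initial_simplex=np.array(d)+np.array([[0,0,0],[6,0,0],[0,6,0],[0,0,6]]),xatol=.05,fatol=.01))
        if best is None or r.fun<best.fun: best=r
    v=best.x; return np.array([x+v[0],y+v[1],a+v[2]/40]),best.fun
E
python3 - <<'E'
from h import *
print([n for n in dir(station) if not n.startswith('__')], getattr(station,'tcp_to_grasp',None))
c=Cam("top")
for px in ([170,242],[268,242],[354,237],[400,221],[167,203]):
    p=c.back(px,12)[0]
    best=min((fitL(c,p[0],p[1],a) for a in np.arange(0,6.2,np.pi/4)),key=lambda r:r[1])
    print(px,p[:2].round(),best[0].round(3),np.degrees(best[0][2])%360,round(best[1],1))
E
```

```text
['MotionError', 'get_state', 'place_of', 'recognise', 'sign_off', 'snapshot', 'tcp_to_grasp'] 18.700000000000003
[170, 242] [450. 326.] [440.794 329.233   2.655] 152.0921774777804 73.1
[268, 242] [446.  18.] [448.658  32.368   7.153] 49.84679355644994 61.3
[354, 237] [ 458. -252.] [ 460.215 -261.915    4.131] 236.71596815826467 67.2
[400, 221] [ 506. -398.] [ 504.524 -408.244    3.868] 221.6344931240202 73.7
[167, 203] [573. 336.] [587.475 340.376   5.608] 321.2951748183604 150.0
```

```bash
cat >> h.py <<'E'
def rect(x0,y0,x1,y1,z,T): 
    p=np.array([[x0,y0],[x1,y0],[x1,y1],[x0,y1]],float)@rot(T[2]).T+[T[0],T[1]]; return np.c_[p,np.full(4,z)]
from scipy.optimize import minimize
def fitlayers(cam,v0,layers,b,mask=None,blur=0.6,step=(6,6,6)):
    """layers: f(v)->list of list of polys (painted in order)"""
    I=cam.img[b[1]:b[3],b[0]:b[2]].astype(float).reshape(-1,3); yy,xx=np.mgrid[0:b[3]-b[1],0:b[2]-b[0]]
    w=np.ones(len(I),bool) if mask is None else mask.ravel()
    def f(v):
        v=np.array([v[0],v[1],v[2]/100]); cs=[]
        for polys in layers(v):
            m=cover(cam,polys,b); cs=[c*(1-m) for c in cs]+[m]
        A=np.c_[tuple(cv2.GaussianBlur(c,(0,0),blur).ravel() for c in cs)+(np.ones(len(I)),xx.ravel()/10,yy.ravel()/10)][w]
        s=np.linalg.lstsq(A,I[w],rcond=None)[0]; return ((I[w]-A@s)**2).mean()
    v0=np.array([v0[0],v0[1],v0[2]*100]); 
    r=minimize(f,v0,method="Nelder-Mead",options=dict(initial_simplex=v0+np.array([[0,0,0],[step[0],0,0],[0,step[1],0],[0,0,step[2]]]),xatol=.05,fatol=.005))
    return np.array([r.x[0],r.x[1],r.x[2]/100]),r.fun
E
python3 - <<'E'
from h import *
c=Cam("top")
print(c.back([[250.,190.]],16))
# guess: corners outer
cor=c.back([[205.5,168],[209,212],[365,195],[359,151]],6)[:,:2]; print(cor.round())
ang=np.arctan2(*((cor[0]+cor[1]-cor[2]-cor[3])/2)[::-1])-np.pi/2
ctr=cor.mean(0); o=ctr-rot(ang)@[0,-10]; print(ang,o)
def lay(T): return [[rect(-75,-260,75,240,6,T)],[rect(-67.5,-260,-57.5,240,16,T),rect(57.5,-260,67.5,240,16,T)],[rect(-57.5,225,57.5,240,21,T)]]
b=[196,142,374,222]
m=np.ones((80,178),bool); m[150-142:200-142,282-196:350-196]=False; m[192-142:,235-196:275-196]=False
T,e=fitlayers(c,[*o,ang],lay,b,m); print(T.round(4),e)
img=c.img.copy(); big=cv2.resize(img,None,fx=4,fy=4,interpolation=cv2.INTER_CUBIC)[:,:,::-1].copy()
for l in lay(T):
    for P in l: cv2.polylines(big,[np.round((c.proj(P)+.5)*4-.5).astype(int)],True,(0,0,255),1)
cv2.imwrite("pics/tr.png",big[560:900,780:1500])
np.save("T.npy",T)
# board
def bl(v):
    return [[rect(-55,-87,55,75,20,v)],[rect(-30,-87,30,-75,56,v)]]
w=lambda y:T[:2]+rot(T[2])@[0,y]
r=fitlayers(c,[*w(-105),T[2]],lambda v:lay(T)+bl(v),b,None); print(r, rot(T[2]).T@(r[0][:2]-T[:2]))
E
```

```text
[[610.35045854  73.24515028  16.        ]]
[[ 684.  215.]
 [ 543.  204.]
 [ 591. -291.]
 [ 733. -276.]]
0.09726296492051878 [636.84028095 -27.16113506]
[ 6.377536e+02 -2.626680e+01  1.101000e-01] 91.90439291139884
(array([ 6.48648999e+02, -1.25018745e+02,  1.05130100e-01]), np.float64(144.81099372166727)) [-2.30842293e-02 -9.93511592e+01]
```

View pics/tr.png

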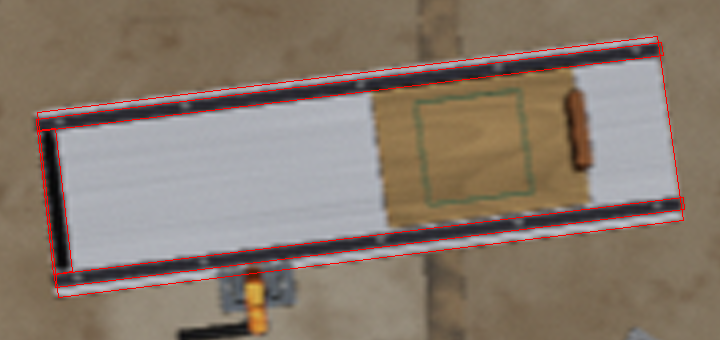

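Run:
```python
from h import *
T=np.load("T.npy"); c=Cam("top")
for n,px,z in (("pinL",[240,223.6],130),("pinR",[258,221.5],130),("net",[247,220],130),("post0",[249.5,208.5],25),("post1",[267,207],25)):
    p=c.back(px,z)[0]; print(n,p.round(),(rot(T[2]).T@(p[:2]-T[:2])).round(1))
for y in (75,81,87):
  for q in ([-133,y+36,130],[-133,y+60,130],[-133,y+6,130]):
    P=np.r_[rot(T[2])@q[:2]+T[:2],q[2]]; print(y,q,c.proj(P).round(1),P.round())
st=get_state(); print(quat(st["tool_rot"]).as_matrix().round(3))
```

```text
pinL [497.  98. 130.] [-126.3  139.1]
pinR [502.  46. 130.] [-126.7   86.3]
net [507.  78. 130.] [-118.4  117.6]
post0 [551.  75.  25.] [-75.3 110.1]
post1 [555.  20.  25.] [-77.4  55.2]
75 [-133, 111, 130] [[249.9 224.7]] [493.  69. 130.]
75 [-133, 135, 130] [[241.7 225.7]] [491.  93. 130.]
75 [-133, 81, 130] [[260.1 223.4]] [497.  40. 130.]
81 [-133, 117, 130] [[247.8 224.9]] [493.  75. 130.]
81 [-133, 141, 130] [[239.6 226. ]] [490.  99. 130.]
81 [-133, 87, 130] [[258.  223.7]] [496.  46. 130.]
87 [-133, 123, 130] [[245.8 225.2]] [492.  81. 130.]
87 [-133, 147, 130] [[237.6 226.2]] [489. 105. 130.]
87 [-133, 93, 130] [[256.  223.9]] [495.  52. 130.]
[[ 0.     0.899  0.438]
 [-0.     0.438 -0.899]
 [-1.     0.     0.   ]]
```

```bash
cat >> h.py <<'E'
def tgtR(psi):
    p=np.radians(psi); z=np.array([np.cos(p),np.sin(p),0]); y=np.array([-np.sin(p),np.cos(p),0]); return np.c_[[0,0,-1],y,z]
def go(x,y,z,psi,tr=False,e=(0,0,0)):
    """print tool-axis shift (m) and turn (deg) to the target; tr: x,y,psi in track frame"""
    T=np.load("T.npy")
    if tr: x,y=rot(T[2])@[x,y]+T[:2]; psi+=np.degrees(T[2])
    s=get_state(); Rc=quat(s["tool_rot"]).as_matrix(); p=np.array(s["eef_pos"])
    d=Rc.T@(np.array([x,y,z])-p)/1000; rv=np.degrees(R.from_matrix(Rc.T@tgtR(psi)).as_rotvec())
    cur=np.degrees(np.arctan2(Rc[1,2],Rc[0,2]))
    print("t",round(s["t"],2),"pos",p.round(1),"psi",round(cur,1),"-> world",np.round([x,y,z,psi],1)," shift",d.round(4),"turn",rv.round(1),"F",np.round(s["ft_force"],1),"open",round(s["opening"],1),"q6",round(np.degrees(s["joints"][5])))
E
python3 -c "
from h import *
go(-165,117,150,0,True)"
```

```text
t 1.15 pos [ 274.  -561.8  231.3] psi -64.0 -> world [460.9  71.9 150.    6.3]  shift [ 0.0813  0.4458 -0.4876] turn [-70.3   0.    0. ] F [ 0.1 -0.1  0.7] open 85.1 q6 -6
```

arm_command(motion=[[1,0.0,0.446,-0.488,-70,0,0],[1,0.0,0.446,-0.488,-70,0,0],[1,0.0,0.446,-0.488,-70,0,0],[1,0.0,0.446,-0.488,-70,0,0],[1,0.0,0.446,-0.488,-70,0,0]])

```text
t: 1.57
eef_pos: [333.1, -360.2, 231.3]
tool_rot: [0.686, 0.17, 0.686, -0.17]
ft_force: [0.7, -0.2, -0.0]
opening: 25.7
```

```bash
python3 -c "
from h import *
go(-165,117,230,0,True)"
```

```text
t 1.57 pos [ 333.1 -360.2  231.3] psi -27.9 -> world [460.9  71.9 230.    6.3]  shift [ 0.0013  0.4417 -0.0891] turn [-34.2   0.   -0. ] F [ 0.7 -0.2 -0. ] open 25.7 q6 -28
```

arm_command(motion=[[1,0.0,0.442,-0.089,-34.2,0,0],[1,0.0,0.442,-0.089,-34.2,0,0],[1,0.0,0.442,-0.089,-34.2,0,0],[1,0.0,0.442,-0.089,-34.2,0,0],[1,0.0,0.442,-0.089,-34.2,0,0]])

```text
t: 1.98
eef_pos: [393.4, -160.6, 231.7]
tool_rot: [0.706, -0.039, 0.706, 0.039]
ft_force: [1.4, -0.6, -0.6]
opening: -0.2
```

```bash
python3 -c "
from h import *
go(-170,117,115,0,True)"
```

```text
t 1.98 pos [ 393.4 -160.6  231.7] psi 6.3 -> world [455.9  71.3 115.    6.3]  shift [0.1166 0.2238 0.0875] turn [-0.   0.1  0. ] F [ 1.4 -0.6 -0.6] open -0.2 q6 -38
```

arm_command(motion=[[1,0.04,0.224,0.087,0,0,0],[1,0.04,0.224,0.087,0,0,0],[1,0.08,0.224,0.087,0,0,0],[1,0.117,0.224,0.087,0,0,0],[1,0.117,0.224,0.087,0,0,0]])

```text
t: 2.4
eef_pos: [443.8, 20.9, 153.1]
tool_rot: [0.708, -0.038, 0.705, 0.037]
ft_force: [1.6, 0.7, -0.1]
opening: 0.1
```

arm_command(motion=[[1,0.05,0.036,0.012,0,0,0],[1,0.05,0.036,0.012,0,0,0],[1,0.05,0.036,0.012,0,0,0]])

```text
t: 2.65
eef_pos: [446.9, 58.4, 98.2]
tool_rot: [0.703, -0.038, 0.709, 0.039]
ft_force: [-1.6, -0.4, -0.4]
opening: -0.3
```

```bash
python3 -c "
from h import *
go(-170,117,115,0,True)
Cam('scene').save('pics/s1.png',(170,100,370,250),4)"
```

```text
t 2.65 pos [446.9  58.4  98.2] psi 6.2 -> world [455.9  71.3 115.    6.3]  shift [-0.0168  0.0119  0.0102] turn [-0.1 -0.5 -0.1] F [-1.6 -0.4 -0.4] open -0.3 q6 -8
```

View pics/s1.png

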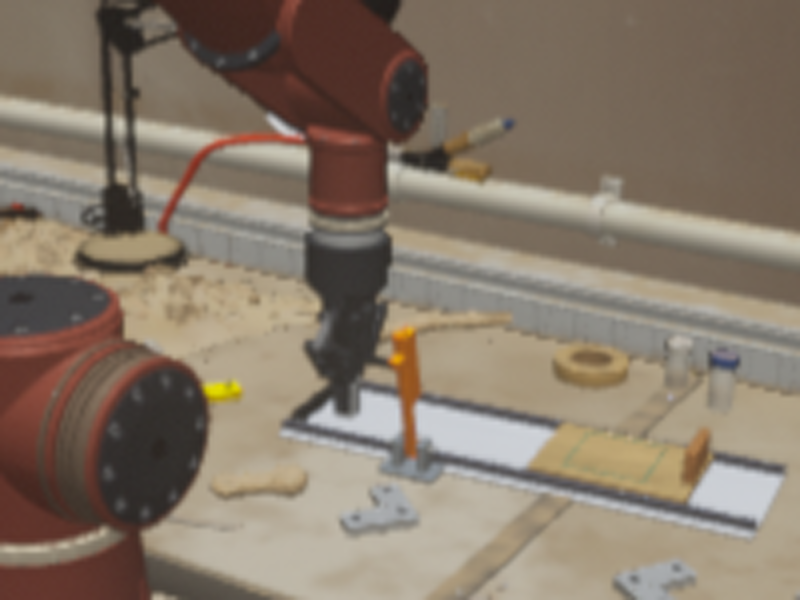

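arm_command(motion=[[1,-0.012,0.012,0.012,0,-0.5,0],[1,-0.012,0.012,0.024,0,-0.5,0],[1,-0.012,0.012,0.036,0,-0.5,0],[1,-0.012,0.012,0.046,0,-0.5,0],[1,-0.012,0.012,0.056,0,-0.5,0]])

```text
t: 3.12
eef_pos: [506.9, 72.8, 116.3]
tool_rot: [0.71, -0.037, 0.702, 0.037]
ft_force: [-0.9, 0.7, 0.5]
opening: -0.2
```

```bash
python3 -c "
from h import *
go(-69,117,110,0,True)"
```

```text
t 3.12 pos [506.9  72.8 116.3] psi 5.9 -> world [556.3  82.4 110.    6.3]  shift [0.0068 0.0045 0.0501] turn [-0.4  0.7  0. ] F [-0.9  0.7  0.5] open -0.2 q6 -6
```

arm_command(motion=[[1,0,0.002,0.012,0,0,0],[1,0,0.002,0.024,0,0,0],[1,0,0.002,0.036,0,0,0],[1,0,0.003,0.048,0,0,0],[1,0,0.003,0.058,0,0,0]])

```text
t: 3.53
eef_pos: [564.1, 82.2, 115.8]
tool_rot: [0.71, -0.037, 0.702, 0.037]
ft_force: [-0.6, -0.3, -0.7]
opening: -0.0
```

```bash
python3 -c "
from h import *
go(-69,117,110,0,True)
Cam('scene').save('pics/s2.png',(170,100,370,250),4)"
```

```text
t 3.53 pos [564.1  82.2 115.8] psi 6.0 -> world [556.3  82.4 110.    6.3]  shift [ 0.0057  0.0011 -0.0078] turn [-0.4  0.6  0. ] F [-0.6 -0.3 -0.7] open -0.0 q6 -5
```

View pics/s2.png

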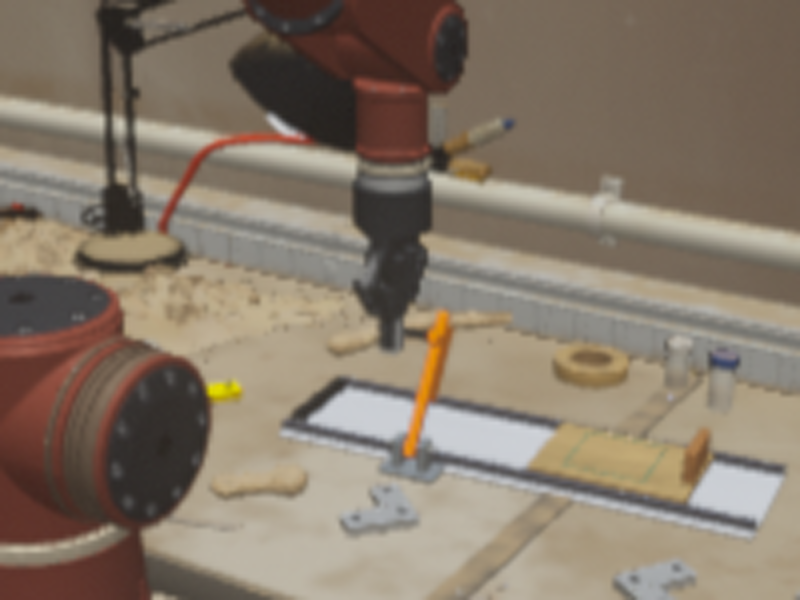

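arm_command(motion=[[1,0,0.0,0.012,0,0.5,0],[1,0,0.0,0.024,0,0.5,0],[1,0,0.0,0.03,0,0.5,0],[1,-0.04,0.0,0.03,0,0.5,0],[1,-0.08,0.0,0.03,0,0.5,0]])

```text
t: 4.0
eef_pos: [588.5, 85.4, 191.8]
tool_rot: [0.703, -0.037, 0.71, 0.037]
ft_force: [0.7, -0.1, 1.0]
opening: -0.3
```

```bash
python3 -c "
from h import *
go(0,-215,200,0,True)
Cam('scene').save('pics/s3.png',(170,100,370,250),4)"
```

```text
t 4.0 pos [588.5  85.4 191.8] psi 6.0 -> world [ 661.4 -240.   200.     6.3]  shift [-0.0088 -0.3312  0.0384] turn [-0.3 -0.6 -0. ] F [ 0.7 -0.1  1. ] open -0.3 q6 -4
```

View pics/s3.png

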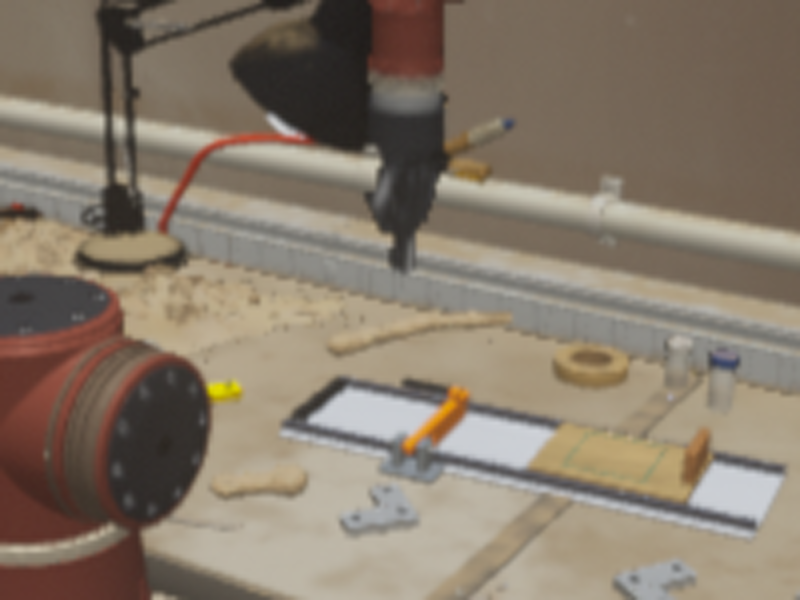

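arm_command(motion=[[1,0,-0.336,0.038,0,0,0],[1,0,-0.336,0.038,0,0,0],[1,0,-0.336,0.038,0,0,0],[1,0,-0.336,0.038,0,0,0],[1,0,-0.336,0.038,0,0,0]])

```text
t: 4.47
eef_pos: [636.5, -119.5, 195.6]
tool_rot: [0.706, -0.037, 0.706, 0.037]
ft_force: [0.7, 0.7, 0.6]
opening: 0.1
```

arm_command(motion=[[1,0,-0.131,0.016,0,0,0],[1,0,-0.131,0.016,0,0,0],[1,0.0,-0.131,0.016,0,0,0],[1,0.04,-0.131,0.016,0,0,0],[1,0.08,-0.131,0.016,0,0,0]])

```text
t: 4.88
eef_pos: [669.7, -252.6, 119.6]
tool_rot: [0.71, -0.038, 0.703, 0.033]
ft_force: [0.7, 1.4, -0.6]
opening: 0.0
```

```bash
python3 -c "
from h import *
go(0,-220,15,0,True)
c=Cam('scene');c.save('pics/s4.png',(170,100,370,250),4)"
```

```text
t 4.88 pos [ 669.7 -252.6  119.6] psi 5.7 -> world [ 661.9 -244.9   15.     6.3]  shift [ 0.1045  0.0092 -0.008 ] turn [-0.6  0.6  0.4] F [ 0.7  1.4 -0.6] open 0.0 q6 -32
```

View pics/s4.png

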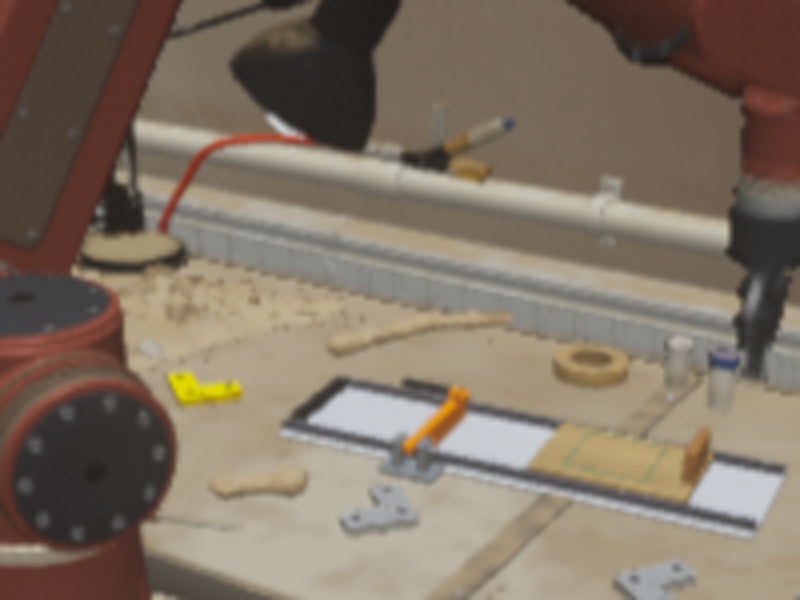

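arm_command(motion=[[1,0.035,0.009,-0.008,0,0,0],[1,0.07,0.009,-0.008,0,0,0],[1,0.1,0.009,-0.008,0,0,0],[1,0.1,0.009,-0.008,0,0,0]])

```text
t: 5.27
eef_pos: [650.7, -234.7, 7.3]
tool_rot: [0.701, -0.035, 0.711, 0.04]
ft_force: [-1.0, 1.4, -2.1]
opening: 0.3
```

```bash
python3 -c "
from h import *
go(0,-98,18,0,True)"
```

```text
t 5.27 pos [ 650.7 -234.7    7.3] psi 6.0 -> world [ 648.5 -123.7   18.     6.3]  shift [-0.0099  0.1107  0.0094] turn [-0.3 -0.8 -0.5] F [-1.   1.4 -2.1] open 0.3 q6 -32
```

arm_command(motion=[[1,-0.009,0.012,0.003,0,0,0],[1,-0.009,0.024,0.004,0,0,0],[1,-0.009,0.036,0.005,0,0,0],[1,-0.009,0.048,0.006,0,0,0],[1,-0.009,0.06,0.007,0,0,0]])

```text
t: 5.68
eef_pos: [660.1, -177.9, 28.2]
tool_rot: [0.708, -0.039, 0.704, 0.036]
ft_force: [-1.6, -5.4, 2.1]
opening: 0.1
```

```bash
python3 -c "
from h import *
go(0,-98,18,0,True)"
```

```text
t 5.68 pos [ 660.1 -177.9   28.2] psi 6.1 -> world [ 648.5 -123.7   18.     6.3]  shift [ 0.0099  0.0552 -0.0058] turn [-0.2  0.3  0.3] F [-1.6 -5.4  2.1] open 0.1 q6 -27
```

arm_command(motion=[[1,0.003,0.012,-0.001,0,0,0],[1,0.006,0.024,-0.003,0,0,0],[1,0.008,0.034,-0.004,0,0,0],[1,0.008,0.042,-0.005,0,0,0],[1,0.008,0.046,-0.005,0,0,0]])

```text
t: 6.1
eef_pos: [649.3, -131.3, 17.2]
tool_rot: [0.707, -0.038, 0.705, 0.037]
ft_force: [2.0, -4.2, 4.2]
opening: 0.3
```

```bash
python3 -c "
from h import *
go(0,-98,18,0,True)"
```

```text
t 6.1 pos [ 649.3 -131.3   17.2] psi 6.1 -> world [ 648.5 -123.7   18.     6.3]  shift [-0.0008  0.0077  0.    ] turn [-0.3  0.2  0.1] F [ 2.  -4.2  4.2] open 0.3 q6 -24
```

arm_command(motion=[[1,0,0.002,0,0,0,0],[1,0,0.004,0,0,0,0],[1,0,0.006,0,0,0,0],[1,0,0.007,0,0,0,0]])

```text
t: 6.43
eef_pos: [648.8, -126.3, 17.2]
tool_rot: [0.707, -0.038, 0.705, 0.036]
ft_force: [2.5, -4.8, 4.6]
opening: 0.1
```

arm_command(motion=[[1,0,0.001,0,0,0,0],[1,0,0.002,0,0,0,0],[1,0,0.003,0,0,0,0],[1,0,0.003,0,0,0,0]])

```text
t: 6.77
eef_pos: [648.4, -123.4, 17.2]
tool_rot: [0.707, -0.037, 0.705, 0.036]
ft_force: [2.1, -5.1, 5.2]
opening: 0.3
```

```bash
python3 -c "
from h import *
go(0,-98,18,0,True)
c=Cam('top');c.save('pics/t4.png',(190,130,390,280),4)"
```

```text
t 6.77 pos [ 648.4 -123.4   17.2] psi 6.0 -> world [ 648.5 -123.7   18.     6.3]  shift [-0.0008 -0.0003  0.0001] turn [-0.3  0.1  0.1] F [ 2.1 -5.1  5.2] open 0.3 q6 -23
```

View pics/t4.png

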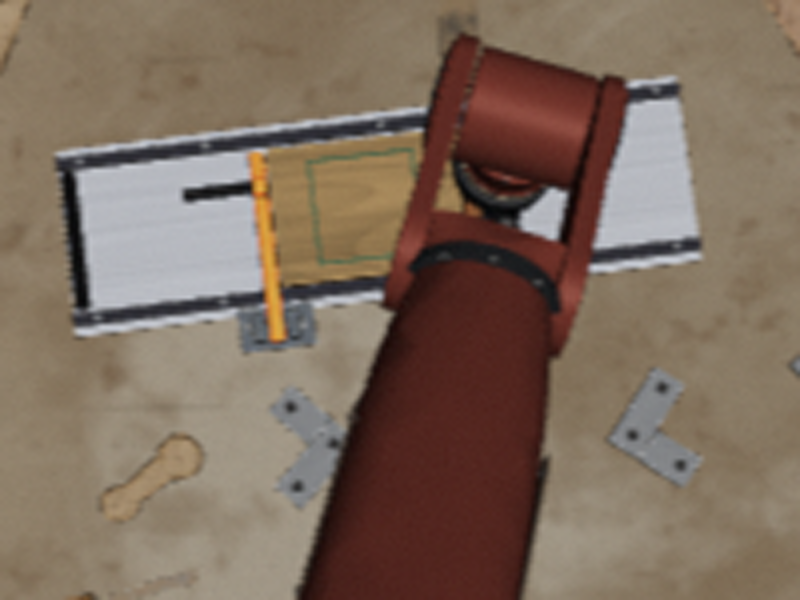

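arm_command(motion=[[1,0,0.001,0,0,0,0],[1,0,0.002,0,0,0,0],[1,0,0.003,0,0,0,0],[1,0,0.003,0,0,0,0]])

```text
t: 7.15
eef_pos: [648.6, -123.2, 17.3]
tool_rot: [0.708, -0.039, 0.705, 0.035]
ft_force: [3.3, -12.0, 3.2]
opening: 0.4
```

arm_command(motion=[[1,0,-0.02,0,0,0,0],[1,-0.04,-0.025,0,0,0,0],[0.4,-0.08,-0.06,0,0,0,0],[0.4,-0.09,-0.1,-0.02,0,0,0],[0.4,-0.09,-0.14,-0.04,-7,0,0]])

```text
t: 7.57
eef_pos: [629.3, -247.8, 108.3]
tool_rot: [0.704, -0.082, 0.701, 0.081]
ft_force: [0.3, -0.1, 0.2]
opening: 35.7
```

```bash
cat >> h.py <<'E'
def grip(v,delta,z,off=0):
    """target over y-leg (delta 0/180) or x-leg (delta +-90) of plate v=(x,y,a rad)"""
    l=np.array([-21,14.]) if delta%180==0 else np.array([14.,-21]); p=rot(v[2])@l+v[:2]
    psi=(np.degrees(v[2])+delta+180)%360-180; print("grip",p.round(1),"psi",round(psi,1)); go(p[0],p[1],z,psi)
E
python3 - <<'E'
from h import *
c=Cam('top')
for n,v in dict(P4=[504.5,-408,3.868],P3=[460,-262,4.131],P2=[448.7,32.4,.87],P1=[440.8,329,2.655]).items(): 
    r=fitL(c,*v); print(n,r[0].round(3),round(r[1]))
    if n=="P4": V=r[0]
grip(V,180,120)
E
```

```text
P4 [ 504.957 -408.26     3.872] 151
P3 [ 411.628 -275.256    3.954] 150
P2 [447.989  32.402   0.855] 75
P1 [440.665 329.896   2.646] 87
grip [ 529.9 -404.7] psi 41.9
t 7.62 pos [ 625.1 -256.6  107.3] psi 13.5 -> world [ 529.9 -404.7  120.    41.9]  shift [-0.0119 -0.1219 -0.1271] turn [-28.4  -0.1   0.3] F [-0.2 -3.8  0.1] open 43.5 q6 -42
```

arm_command(motion=[[0.4,0,-0.122,-0.127,-28.4,0,0],[0.4,0,-0.122,-0.127,-28.4,0,0],[0.4,0,-0.122,-0.127,-28.4,0,0],[0.4,0,-0.122,-0.127,-28.4,0,0],[0.4,0.03,-0.122,-0.127,-28.4,0,0]])

```text
t: 8.03
eef_pos: [530.8, -401.7, 79.9]
tool_rot: [0.663, -0.253, 0.66, 0.247]
ft_force: [0.9, -1.0, 2.0]
opening: 51.4
```

Run:
```python
from h import *
grip([504.957,-408.26,3.872],180,2)
```

```text
grip [ 529.9 -404.7] psi 41.8
t 8.03 pos [ 530.8 -401.7   79.9] psi 41.4 -> world [ 529.9 -404.7    2.    41.8]  shift [ 0.0779 -0.001  -0.0026] turn [-0.5  0.   0.5] F [ 0.9 -1.   2. ] open 51.4 q6 -85
```

arm_command(motion=[[0.38,0.035,0,0,0,0,0],[0.38,0.05,0,0,0,0,0],[0.38,0.05,0,0,0,0,0],[0.38,0.05,0,0,0,0,0]])

```text
t: 8.37
eef_pos: [529.3, -392.7, 22.3]
tool_rot: [0.661, -0.248, 0.662, 0.252]
ft_force: [0.6, -1.0, 0.1]
opening: 52.8
```

Run:
```python
from h import *
grip([504.957,-408.26,3.872],180,2)
c=Cam('top'); c.save('pics/t5.png',(340,180,440,255),8); c=Cam('scene'); b=c.proj([[505,-408,0]])[0].astype(int); print(b); c.save('pics/s5.png',(b[0]-50,b[1]-40,b[0]+50,b[1]+35),8)
```

```text
grip [ 529.9 -404.7] psi 41.8
t 8.37 pos [ 529.3 -392.7   22.3] psi 41.4 -> world [ 529.9 -404.7    2.    41.8]  shift [ 0.0203 -0.0095 -0.0074] turn [-0.4  0.  -0.4] F [ 0.6 -1.   0.1] open 52.8 q6 -84
[381 255]
```

View pics/t5.png

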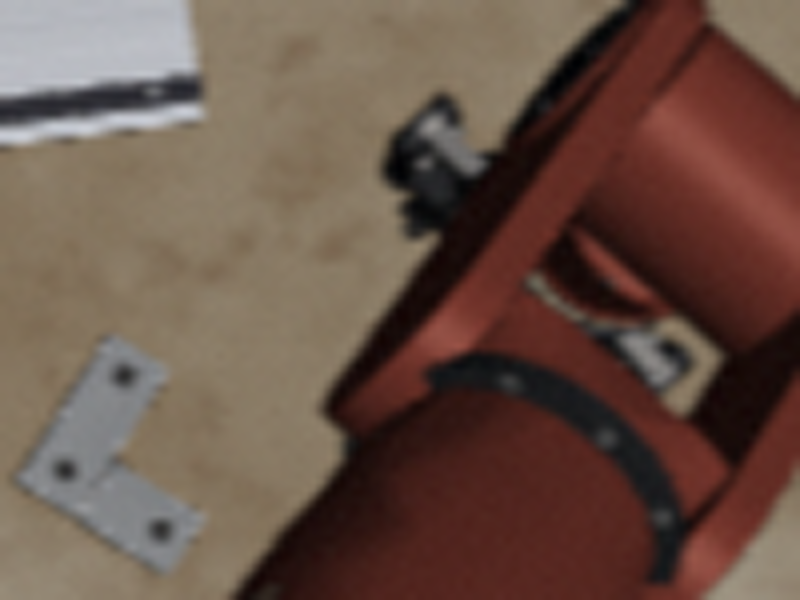

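View pics/s5.png

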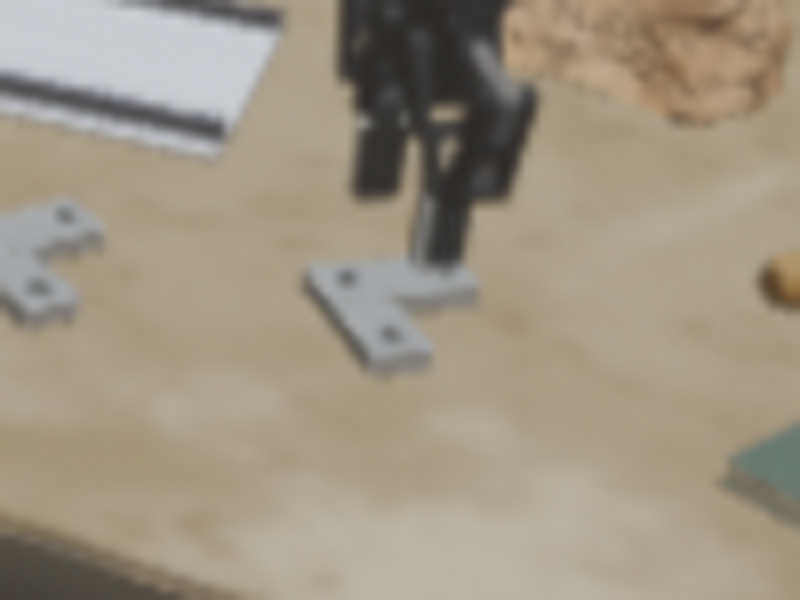

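arm_command(motion=[[0.35,0,-0.0095,-0.0075,0,0,0],[0.35,0,-0.0095,-0.0075,0,0,0],[0.35,0,-0.0095,-0.0075,0,0,0]])

```text
t: 8.72
eef_pos: [532.8, -409.3, 27.2]
tool_rot: [0.662, -0.251, 0.661, 0.249]
ft_force: [-0.5, -0.4, 0.3]
opening: 55.7
```

Run:
```python
from h import *
grip([504.957,-408.26,3.872],180,2)
```

```text
grip [ 529.9 -404.7] psi 41.8
t 8.72 pos [ 532.8 -409.3   27.2] psi 41.4 -> world [ 529.9 -404.7    2.    41.8]  shift [0.0251 0.0055 0.0009] turn [-0.5  0.   0.2] F [-0.5 -0.4  0.3] open 55.7 q6 -85
```

arm_command(motion=[[0.35,0,0,0,0,0,0],[0.35,0,0,0,0,0,0],[0.35,0,0,0,0,0,0]])

```text
t: 8.97
eef_pos: [531.3, -407.5, 25.1]
tool_rot: [0.662, -0.25, 0.661, 0.25]
ft_force: [1.1, -0.3, -0.6]
opening: 55.6
```

Run:
```python
from h import *
grip([504.957,-408.26,3.872],180,2)
```

```text
grip [ 529.9 -404.7] psi 41.8
t 8.97 pos [ 531.3 -407.5   25.1] psi 41.4 -> world [ 529.9 -404.7    2.    41.8]  shift [0.0231 0.0031 0.0009] turn [-0.5  0.   0. ] F [ 1.1 -0.3 -0.6] open 55.6 q6 -85
```

arm_command(motion=[[0.35,0.008,0.003,0.001,-0.5,0,0],[0.35,0.015,0.003,0.001,-0.5,0,0],[0.35,0.021,0.003,0.001,-0.5,0,0],[0.35,0.021,0.003,0.001,-0.5,0,0],[0.35,0.021,0.003,0.001,-0.5,0,0]])

```text
t: 9.38
eef_pos: [529.3, -403.9, 2.5]
tool_rot: [0.66, -0.252, 0.661, 0.254]
ft_force: [0.2, 0.3, 1.0]
opening: 55.6
```

Run:
```python
from h import *
grip([504.957,-408.26,3.872],180,2)
```

```text
grip [ 529.9 -404.7] psi 41.8
t 9.38 pos [ 529.3 -403.9    2.5] psi 41.9 -> world [ 529.9 -404.7    2.    41.8]  shift [ 0.0005 -0.001  -0.    ] turn [ 0.  -0.  -0.1] F [0.2 0.3 1. ] open 55.6 q6 -85
```

Close.

arm_command(motion=[[0.8,0,0,0,0,0,0],[0.8,0,0,0,0,0,0],[0.8,0,0,0,0,0,0],[0.8,0,0,0,0,0,0],[0.8,0,0,0,0,0,0]])

```text
t: 9.8
eef_pos: [530.6, -405.3, 4.7]
tool_rot: [0.661, -0.253, 0.66, 0.252]
ft_force: [-0.2, 0.7, 1.3]
opening: 26.0
```

Run:
```python
from h import *
grip([504.957,-408.26,3.872],180,2)
```

```text
grip [ 529.9 -404.7] psi 41.8
t 9.8 pos [ 530.6 -405.3    4.7] psi 41.9 -> world [ 529.9 -404.7    2.    41.8]  shift [ 0.0027  0.0009 -0.0001] turn [0.  0.  0.1] F [-0.2  0.7  1.3] open 26.0 q6 -85
```

arm_command(motion=[[1,0,0,0,0,0,0],[1,0,0,0,0,0,0]])

```text
t: 9.97
eef_pos: [530.6, -405.3, 4.7]
tool_rot: [0.661, -0.253, 0.66, 0.252]
ft_force: [-0.6, -1.0, 2.1]
opening: 25.8
```

arm_command(motion=[[1,-0.003,0,0,0,0,0],[1,-0.01,0,0,0,0,0],[1,-0.025,0,0,0,0,0],[1,-0.025,0,0,0,0,0],[1,-0.025,0,0,0,0,0]])

```text
t: 10.38
eef_pos: [531.3, -405.8, 31.1]
tool_rot: [0.661, -0.254, 0.66, 0.252]
ft_force: [1.2, 1.1, -0.8]
opening: 26.4
```

Run:
```python
from h import *
grip([504.957,-408.26,3.872],180,2)
c=Cam('top'); c.save('pics/t6.png',(340,180,440,255),8); c=Cam('scene'); b=c.proj([[505,-408,0]])[0].astype(int); print(b); c.save('pics/s6.png',(b[0]-50,b[1]-40,b[0]+50,b[1]+35),8)
```

```text
grip [ 529.9 -404.7] psi 41.8
t 10.38 pos [ 531.3 -405.8   31.1] psi 41.9 -> world [ 529.9 -404.7    2.    41.8]  shift [ 0.0291  0.0019 -0.0002] turn [0.  0.  0.2] F [ 1.2  1.1 -0.8] open 26.4 q6 -85
[381 255]
```

View pics/s6.png

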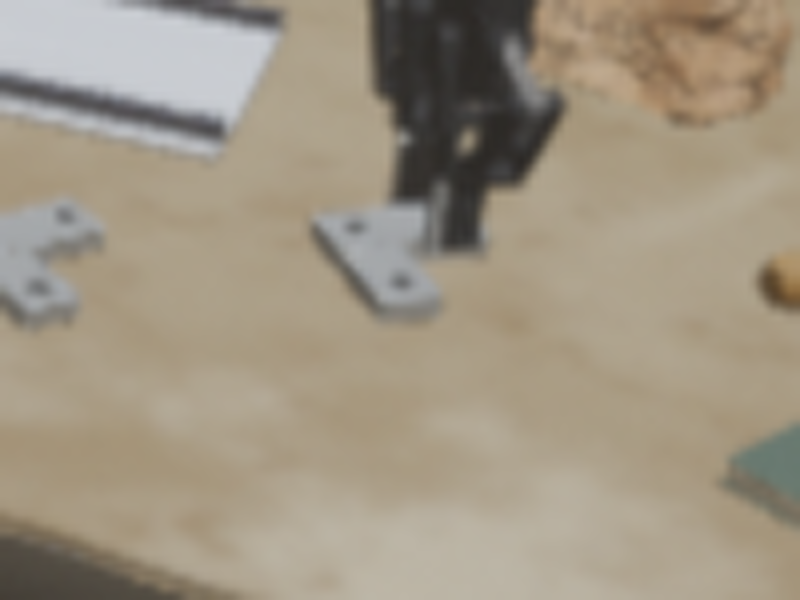

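```bash
cat >> h.py <<'E'
def trk(p): 
    T=np.load("T.npy"); return rot(T[2]).T@(np.array(p[:2])-T[:2])
def lay(T): return [[rect(-75,-260,75,240,6,T)],[rect(-67.5,-260,-57.5,240,16,T),rect(57.5,-260,67.5,240,16,T)],[rect(-57.5,225,57.5,240,21,T)]]
def fitboard(c,y0,mask=None):
    T=np.load("T.npy"); b=[196,142,374,222]
    bl=lambda v:[[rect(-55,-87,55,75,20,v)],[rect(-30,-87,30,-75,56,v)]]
    w=T[:2]+rot(T[2])@[0,y0]
    r=fitlayers(c,[*w,T[2]],lambda v:lay(T)+bl(v),b,mask,step=(3,3,2)); return r[0],trk(r[0]),r[1]
E
python3 - <<'E'
from h import *
c=Cam('top'); T=np.load('T.npy')
m=np.ones((80,178),bool)
# mask flag: arm y 75..87 x -95..70 z 20-40, pin
for P in (rect(-110,74,75,90,31,T),rect(5,80,35,150,45,T)):
    p=c.proj(P)-[196,142]; mm=np.zeros(m.shape,np.uint8); cv2.fillConvexPoly(mm,np.round(p).astype(int),1); m&=cv2.dilate(mm,np.ones((3,3)))==0
m[192-142:,235-196:275-196]=False; m[60:,150:]=False
print(fitboard(c,0,m))
r=fitL(c,460,-262,4.131); print(r)
# green square centroid fit
go(21,-14-.9,60,0,True)
c.save('pics/t7.png',(190,130,390,280),4)
E
```

```text
(array([ 6.35430929e+02, -2.41086806e+01,  1.06262425e-01]), array([-2.07141935,  2.40031675]), np.float64(115.96655194842754))
(array([ 460.23473902, -261.86534085,    4.13319627]), np.float64(96.31442657525807))
t 10.53 pos [ 529.9 -404.5   28.8] psi 41.9 -> world [660.3 -38.8  60.    6.3]  shift [-0.0311  0.1852  0.3413] turn [35.6 -0.  -0. ] F [-0.3 -0.3 -1. ] open 25.5 q6 -85
```

View pics/t7.png

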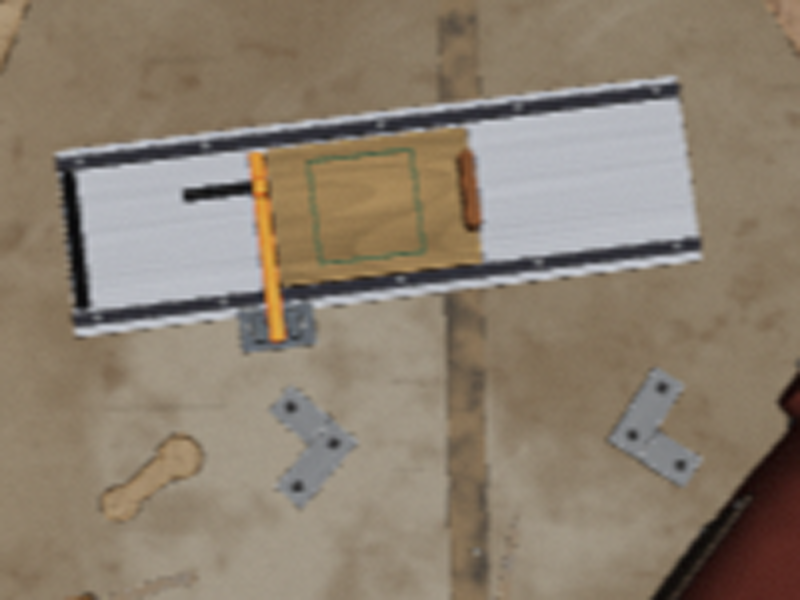

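```bash
cat >> h.py <<'E'
def fitsq(c,y0,w=2.5,z=20):
    T=np.load("T.npy"); g=T[:2]+rot(T[2])@[0,y0]; P=c.proj(rect(-42,-42,42,42,z,[*g,T[2]])); b=[int(P[:,0].min())-3,int(P[:,1].min())-3,int(P[:,0].max())+4,int(P[:,1].max())+4]
    f=lambda v:[[rect(-42,-42,42,42,z,v)],[rect(-42+w,-42+w,42-w,42-w,z,v)]]
    r=fitlayers(c,[*g,T[2]],f,b,None,step=(3,3,2)); return r[0],trk(r[0]),r[1]
E
python3 - <<'E'
from h import *
c=Cam('top')
for w in (1.5,2.5,4): print(fitsq(c,0,w))
print(fitsq(c,2,2))
E
```

```text
(array([ 6.37001586e+02, -2.49174355e+01,  1.10542871e-01]), array([-0.59915506,  1.42385059]), np.float64(224.90021878203132))
(array([ 6.37030482e+02, -2.51084288e+01,  1.05424770e-01]), array([-0.59142361,  1.23083859]), np.float64(221.53795942946826))
(array([ 6.37332603e+02, -2.49558976e+01,  1.04708000e-01]), array([-0.27437012,  1.34924383]), np.float64(222.23935217925725))
(array([ 6.36883338e+02, -2.55082904e+01,  1.05581644e-01]), array([-0.78161992,  0.84956957]), np.float64(226.97267390343993))
```

arm_command(motion=[[1,-0.035,0.02,0.03,7,0,0],[1,-0.06,0.04,0.065,14,0,0],[1,-0.06,0.06,0.1,21,0,0],[1,-0.06,0.08,0.135,28,0,0],[1,-0.06,0.1,0.17,35.6,0,0]])

```text
t: 11.0
eef_pos: [587.5, -225.5, 90.0]
tool_rot: [0.706, -0.042, 0.705, 0.041]
ft_force: [0.9, 1.3, -0.5]
opening: 25.8
```

Run:
```python
from h import *
go(20.5,-13.4,90,0,True)
```

```text
t 11.0 pos [ 587.5 -225.5   90. ] psi 6.7 -> world [659.6 -37.3  90.    6.3]  shift [-0.      0.1784  0.0936] turn [0.4 0.1 0. ] F [ 0.9  1.3 -0.5] open 25.8 q6 -34
```

arm_command(motion=[[1,0,0.036,0.019,0,0,0],[1,0,0.072,0.038,0,0,0],[1,0,0.108,0.057,0,0,0],[1,0,0.145,0.075,0.3,0,0],[1,0,0.165,0.088,0.3,0,0]])

```text
t: 11.42
eef_pos: [653.5, -47.5, 88.2]
tool_rot: [0.705, -0.042, 0.706, 0.044]
ft_force: [0.2, -0.2, -1.9]
opening: 25.6
```

arm_command(motion=[[1,0,0.01,0.004,0,0,0],[1,0.0,0.01,0.004,0,0,0],[1,0.02,0.01,0.004,0,0,0],[1,0.03,0.01,0.004,0,0,0],[1,0.03,0.01,0.004,0,0,0]])

```text
t: 11.83
eef_pos: [652.6, -42.8, 55.0]
tool_rot: [0.703, -0.041, 0.709, 0.042]
ft_force: [-1.6, -0.3, -1.5]
opening: 25.6
```

arm_command(motion=[[1,0,0,0,0,0,0],[1,0,0,0,0,0,0],[1,0,0,0,0,0,0]])

```text
t: 12.08
eef_pos: [656.8, -42.7, 59.8]
tool_rot: [0.706, -0.042, 0.705, 0.041]
ft_force: [0.4, 0.5, -0.3]
opening: 25.7
```

Run:
```python
from h import *
go(20.5,-13.4,26,0,True)
```

```text
t 12.08 pos [656.8 -42.7  59.8] psi 6.7 -> world [659.6 -37.3  26.    6.3]  shift [0.0338 0.005  0.0033] turn [0.4 0.1 0. ] F [ 0.4  0.5 -0.3] open 25.7 q6 -17
```

arm_command(motion=[[1,0.01,0.005,0.0033,0.4,0,0],[1,0.02,0.005,0.0033,0.4,0,0],[1,0.028,0.005,0.0033,0.4,0,0],[1,0.028,0.005,0.0033,0.4,0,0],[1,0.028,0.005,0.0033,0.4,0,0]])

```text
t: 12.5
eef_pos: [657.6, -36.0, 29.1]
tool_rot: [0.705, -0.039, 0.707, 0.04]
ft_force: [0.3, -0.6, -1.9]
opening: 25.4
```

arm_command(motion=[[1,0,0,0,0,0,0],[1,0,0,0,0,0,0],[1,0,0,0,0,0,0]])

```text
t: 12.75
eef_pos: [659.6, -36.4, 31.5]
tool_rot: [0.706, -0.04, 0.706, 0.039]
ft_force: [-0.1, -1.0, -0.3]
opening: 25.8
```

Run:
```python
from h import *
go(20.5,-13.4,25,0,True)
```

```text
t 12.75 pos [659.6 -36.4  31.5] psi 6.4 -> world [659.6 -37.3  25.    6.3]  shift [ 0.0065 -0.0009 -0.0001] turn [0.1 0.1 0. ] F [-0.1 -1.  -0.3] open 25.8 q6 -16
```

arm_command(motion=[[1,0.003,-0.001,0,0,0,0],[1,0.005,-0.001,0,0,0,0],[1,0.007,-0.001,0,0,0,0],[1,0.007,-0.001,0,0,0,0],[1,0.007,-0.001,0,0,0,0]])

```text
t: 13.17
eef_pos: [659.3, -37.5, 24.7]
tool_rot: [0.706, -0.04, 0.706, 0.039]
ft_force: [-2.3, -0.6, 3.1]
opening: 25.3
```

arm_command(motion=[[1,0,0,0,0,0,0],[1,0,0,0,0,0,0]])

```text
t: 13.33
eef_pos: [659.3, -37.5, 24.7]
tool_rot: [0.706, -0.04, 0.706, 0.039]
ft_force: [-2.5, 0.5, 5.9]
opening: 26.0
```

arm_command(motion=[[0.45,0,0,0,0,0,0],[0.45,0,0,0,0,0,0],[0.45,-0.002,0,0,0,0,0],[0.45,-0.02,0,0,0,0,0],[0.45,-0.05,0,0,0,0,0]])

```text
t: 13.75
eef_pos: [655.1, -36.7, 69.4]
tool_rot: [0.703, -0.039, 0.709, 0.04]
ft_force: [-0.3, -0.3, -0.6]
opening: 46.8
```

Run:
```python
from h import *
grip([447.99,32.4,.855],0,90)
```

```text
grip [423.6  25.7] psi 49.0
t 13.75 pos [655.1 -36.7  69.4] psi 6.4 -> world [423.6  25.7  90.   49. ]  shift [-0.0183  0.0879 -0.2233] turn [-42.6  -0.4  -0.3] F [-0.3 -0.3 -0.6] open 46.8 q6 -16
```

arm_command(motion=[[0.4,-0.02,0.016,-0.03,-7,0,0],[0.4,-0.02,0.03,-0.07,-14,0,0],[0.4,-0.02,0.045,-0.11,-21,0,0],[0.4,-0.02,0.06,-0.15,-28,0,0],[0.4,-0.02,0.075,-0.19,-35,0,0]])

```text
t: 14.17
eef_pos: [463.9, 15.5, 93.7]
tool_rot: [0.661, -0.252, 0.661, 0.252]
ft_force: [1.0, 0.3, -0.0]
opening: 51.6
```

arm_command(motion=[[0.37,0.0,-0.01,-0.03,-7,0,0],[0.37,0.01,-0.01,-0.03,-7,0,0],[0.37,0.03,-0.01,-0.03,-7,0,0],[0.37,0.045,-0.01,-0.03,-7,0,0],[0.37,0.045,-0.01,-0.03,-7,0,0]])

```text
t: 14.58
eef_pos: [447.5, -11.9, 46.2]
tool_rot: [0.644, -0.288, 0.647, 0.29]
ft_force: [-0.7, 0.4, -0.7]
opening: 53.3
```

arm_command(motion=[[0.35,0,0,0,0,0,0],[0.35,0,0,0,0,0,0],[0.35,0,0,0,0,0,0]])

```text
t: 14.83
eef_pos: [451.2, -12.4, 49.9]
tool_rot: [0.646, -0.29, 0.644, 0.289]
ft_force: [-0.6, 0.1, -0.0]
opening: 55.3
```

Run:
```python
from h import *
c=Cam('top'); c.save('pics/t8.png',(190,130,390,280),4)
grip([447.99,32.4,.855],0,3)
r=fitL(c,637,-25,.11+np.pi,32); print(r[0],trk(r[0]),r[1])
print(fitL(c,448,32,.855))
```

```text
grip [423.6  25.7] psi 49.0
t 14.88 pos [451.1 -12.4  49.9] psi 48.4 -> world [423.6  25.7   3.   49. ]  shift [0.0468 0.046  0.0103] turn [-0.6  0.1  0.1] F [-0.1 -0.2  0.1] open 55.4 q6 -59
[636.15729022 -24.78747069   3.23842307] [-1.4240546  1.6458135] 357.3015072938848
(array([435.78917366,  57.31988168,   0.59584064]), np.float64(1054.4466203104746))
```

View pics/t8.png

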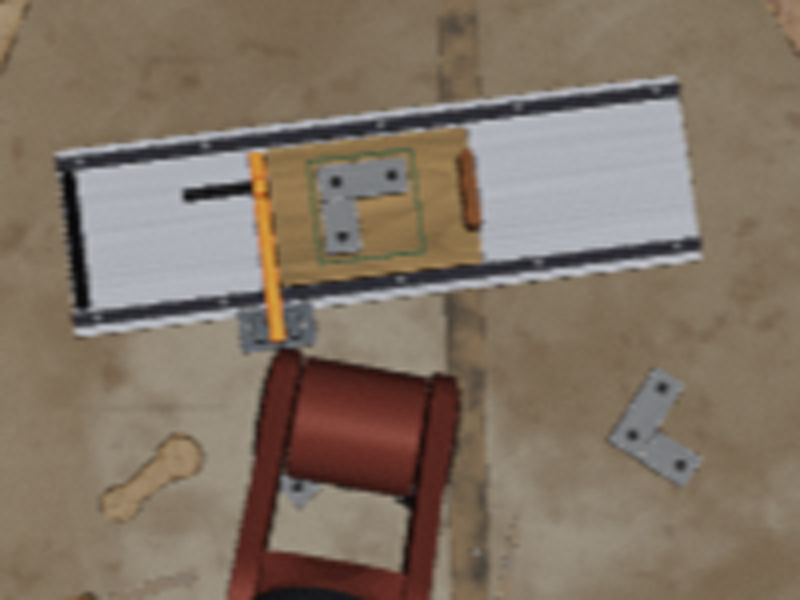

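arm_command(motion=[[0.35,0,0.02,0.005,-0.6,0,0],[0.35,0.01,0.038,0.01,-0.6,0,0],[0.35,0.02,0.046,0.0103,-0.6,0,0],[0.35,0.025,0.046,0.0103,-0.6,0,0],[0.35,0.025,0.046,0.0103,-0.6,0,0]])

```text
t: 15.3
eef_pos: [421.7, 26.2, 23.4]
tool_rot: [0.643, -0.293, 0.644, 0.294]
ft_force: [0.2, 0.4, 0.3]
opening: 55.4
```

arm_command(motion=[[0.35,0,0,0,0,0,0],[0.35,0,0,0,0,0,0],[0.35,0,0,0,0,0,0],[0.35,0,0,0,0,0,0]])

```text
t: 15.63
eef_pos: [423.3, 25.5, 24.5]
tool_rot: [0.644, -0.293, 0.643, 0.293]
ft_force: [0.1, 0.1, -0.1]
opening: 55.4
```

Run:
```python
from h import *
c=Cam('scene'); b=c.proj([[448,32,0]])[0].astype(int); print(b); c.save('pics/s9.png',(b[0]-50,b[1]-40,b[0]+50,b[1]+35),8)
grip([447.99,32.4,.855],0,3)
```

```text
[262 228]
grip [423.6  25.7] psi 49.0
t 15.68 pos [423.   25.6  24.4] psi 49.0 -> world [423.6  25.7   3.   49. ]  shift [ 0.0214 -0.0003  0.0005] turn [-0.   0.   0.1] F [-1.  -0.7 -0.3] open 55.6 q6 -55
```

View pics/s9.png

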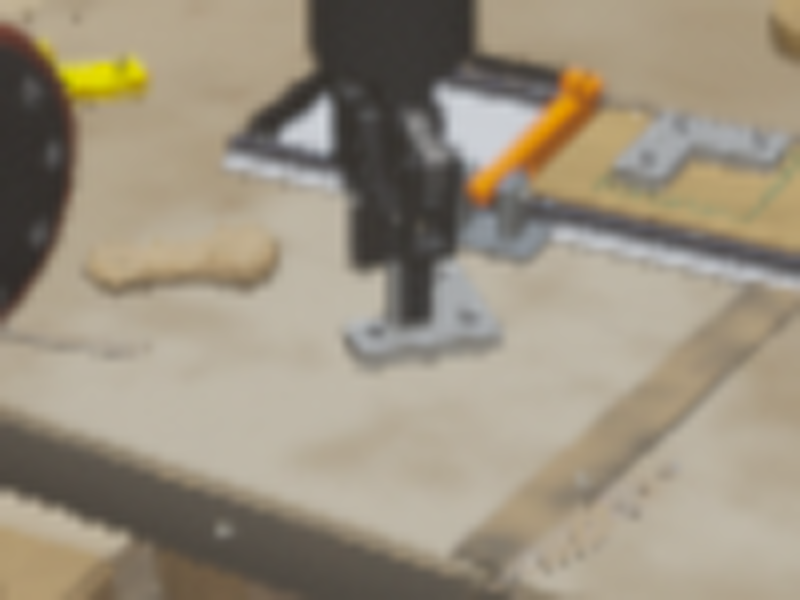

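arm_command(motion=[[0.35,0.008,0,0.0005,0,0,0],[0.35,0.014,0,0.0005,0,0,0],[0.35,0.0205,0,0.0005,0,0,0],[0.35,0.0205,0,0.0005,0,0,0],[0.35,0.0205,0,0.0005,0,0,0]])

```text
t: 16.1
eef_pos: [421.5, 26.4, 2.4]
tool_rot: [0.643, -0.293, 0.644, 0.294]
ft_force: [0.2, 0.1, -0.1]
opening: 55.3
```

arm_command(motion=[[0.8,0,0,0,0,0,0],[0.8,0,0,0,0,0,0],[1,0,0,0,0,0,0],[1,0,0,0,0,0,0],[1,0,0,0,0,0,0]])

```text
t: 16.52
eef_pos: [423.2, 26.3, 3.9]
tool_rot: [0.644, -0.293, 0.643, 0.293]
ft_force: [-0.2, 0.2, 3.3]
opening: 26.3
```

Run:
```python
from h import *
grip([447.99,32.4,.855],0,3)
```

```text
grip [423.6  25.7] psi 49.0
t 16.52 pos [423.2  26.3   3.9] psi 49.0 -> world [423.6  25.7   3.   49. ]  shift [ 0.0009 -0.0007 -0.0001] turn [0. 0. 0.] F [-0.2  0.2  3.3] open 26.3 q6 -55
```

arm_command(motion=[[1,-0.003,0,0,0,0,0],[1,-0.02,0,0,0,0,0],[1,-0.05,0,0,0,0,0],[1,-0.085,0,0,7,0,0],[1,-0.09,0,0.02,14,0,0]])

```text
t: 16.93
eef_pos: [437.9, 40.1, 98.5]
tool_rot: [0.678, -0.212, 0.673, 0.209]
ft_force: [2.0, 0.3, -0.1]
opening: 25.9
```

Run:
```python
from h import *
go(-21.8,15.7,90,-.3,True)
```

```text
t 16.93 pos [437.9  40.1  98.5] psi 34.6 -> world [614.4 -13.1  90.    6. ]  shift [ 0.0099 -0.1439  0.1151] turn [28.6  0.4  0.3] F [ 2.   0.3 -0.1] open 25.9 q6 -38
```

arm_command(motion=[[1,0,-0.03,0.024,7,0,0],[1,0,-0.06,0.048,14,0,0],[1,0,-0.09,0.072,21,0,0],[1,0,-0.12,0.096,28.6,0,0],[1,0,-0.135,0.108,28.6,0,0]])

```text
t: 17.35
eef_pos: [605.7, -8.7, 93.8]
tool_rot: [0.707, -0.038, 0.705, 0.037]
ft_force: [0.3, 0.0, -1.2]
opening: 26.4
```

arm_command(motion=[[1,0.01,-0.001,0.01,0,0,0],[1,0.02,-0.001,0.01,0,0,0],[1,0.025,-0.001,0.01,0,0,0],[1,0.025,-0.001,0.01,0,0,0],[1,0.025,-0.001,0.01,0,0,0]])

```text
t: 17.77
eef_pos: [609.2, -6.6, 66.9]
tool_rot: [0.705, -0.039, 0.707, 0.04]
ft_force: [-0.3, 0.4, -0.9]
opening: 25.7
```

arm_command(motion=[[1,0,0,0,0,0,0],[1,0,0,0,0,0,0],[1,0,0,0,0,0,0]])

```text
t: 18.02
eef_pos: [611.7, -7.0, 69.2]
tool_rot: [0.706, -0.04, 0.706, 0.039]
ft_force: [-0.3, 0.2, -0.3]
opening: 25.8
```

Run:
```python
from h import *
go(-21.8,15.7,37,-.3,True)
```

```text
t 18.02 pos [611.7  -7.   69.2] psi 6.4 -> world [614.4 -13.1  37.    6. ]  shift [ 0.0322 -0.0063  0.0019] turn [0.4 0.1 0. ] F [-0.3  0.2 -0.3] open 25.8 q6 -14
```

arm_command(motion=[[1,0.01,-0.0063,0.002,0.4,0,0],[1,0.02,-0.0063,0.002,0.4,0,0],[1,0.027,-0.0063,0.002,0.4,0,0],[1,0.027,-0.0063,0.002,0.4,0,0],[1,0.027,-0.0063,0.002,0.4,0,0]])

```text
t: 18.43
eef_pos: [613.0, -13.0, 39.7]
tool_rot: [0.705, -0.037, 0.707, 0.037]
ft_force: [0.0, -0.5, -0.5]
opening: 26.2
```

arm_command(motion=[[1,0,0,0,0,0,0],[1,0,0,0,0,0,0],[1,0,0,0,0,0,0]])

```text
t: 18.68
eef_pos: [614.8, -13.1, 41.9]
tool_rot: [0.706, -0.037, 0.706, 0.037]
ft_force: [1.0, -0.7, -2.1]
opening: 25.9
```

Run:
```python
from h import *
go(-21.8,15.7,36,-.3,True)
```

```text
t 18.68 pos [614.8 -13.1  41.9] psi 6.0 -> world [614.4 -13.1  36.    6. ]  shift [ 0.0059  0.0001 -0.0004] turn [0.  0.1 0. ] F [ 1.  -0.7 -2.1] open 25.9 q6 -14
```

arm_command(motion=[[1,0.003,0,-0.0004,0,0,0],[1,0.005,0,-0.0004,0,0,0],[1,0.006,0,-0.0004,0,0,0],[1,0.0065,0,-0.0004,0,0,0],[1,0.0065,0,-0.0004,0,0,0]])

```text
t: 19.1
eef_pos: [614.0, -13.1, 35.9]
tool_rot: [0.706, -0.037, 0.706, 0.037]
ft_force: [-3.1, -0.6, 4.8]
opening: 25.9
```

arm_command(motion=[[1,0,0,0,0,0,0],[1,0,0,0,0,0,0]])

```text
t: 19.27
eef_pos: [614.0, -13.1, 35.9]
tool_rot: [0.706, -0.037, 0.706, 0.037]
ft_force: [-2.2, 0.9, 5.9]
opening: 25.9
```

arm_command(motion=[[0.45,0,0,0,0,0,0],[0.45,0,0,0,0,0,0],[0.45,-0.002,0,0,0,0,0],[0.45,-0.02,0,0,0,0,0],[0.45,-0.06,0,0,0,0,0]])

```text
t: 19.68
eef_pos: [608.4, -12.5, 88.9]
tool_rot: [0.701, -0.036, 0.711, 0.038]
ft_force: [-0.7, -0.8, 0.2]
opening: 46.8
```

Run:
```python
from h import *
grip([460.23,-261.87,4.133],180,90)
```

```text
grip [ 483.4 -252. ] psi 56.8
t 19.68 pos [608.4 -12.5  88.9] psi 6.0 -> world [ 483.4 -252.    90.    56.8]  shift [ 1.000e-04 -2.251e-01 -1.493e-01] turn [-50.8  -0.6  -0.5] F [-0.7 -0.8  0.2] open 46.8 q6 -14
```

arm_command(motion=[[0.4,0,-0.03,-0.02,-7,0,0],[0.4,0,-0.063,-0.042,-14,0,0],[0.4,0,-0.096,-0.064,-21,0,0],[0.4,0,-0.13,-0.086,-28,0,0],[0.4,0,-0.163,-0.108,-35,0,0]])

```text
t: 20.1
eef_pos: [525.6, -182.9, 95.1]
tool_rot: [0.664, -0.243, 0.664, 0.242]
ft_force: [0.5, -0.2, 0.5]
opening: 51.0
```

arm_command(motion=[[0.37,0.0,-0.03,-0.03,-7,0,0],[0.37,0.02,-0.04,-0.04,-14,0,0],[0.37,0.04,-0.04,-0.04,-15.5,0,0],[0.37,0.05,-0.04,-0.04,-15.5,0,0],[0.37,0.05,-0.04,-0.04,-15.5,0,0]])

```text
t: 20.52
eef_pos: [518.5, -236.5, 41.7]
tool_rot: [0.626, -0.325, 0.628, 0.33]
ft_force: [-0.7, 0.8, -0.2]
opening: 53.9
```

arm_command(motion=[[0.35,0,0,0,0,0,0],[0.35,0,0,0,0,0,0],[0.35,0,0,0,0,0,0]])

```text
t: 20.77
eef_pos: [522.4, -237.7, 46.2]
tool_rot: [0.627, -0.329, 0.626, 0.328]
ft_force: [0.2, -0.8, 0.0]
opening: 55.6
```

Run:
```python
from h import *
c=Cam('top'); c.save('pics/t10.png',(190,130,390,280),4)
grip([460.23,-261.87,4.133],180,25)
c2=Cam('scene'); c2.save('pics/s10.png',(240,170,390,282),5)
```

```text
grip [ 483.4 -252. ] psi 56.8
t 20.82 pos [ 522.4 -237.8   46.2] psi 55.3 -> world [ 483.4 -252.    25.    56.8]  shift [ 0.0211  0.024  -0.0338] turn [-1.5  0.   0.1] F [-0.9 -0.6  0.1] open 55.2 q6 -87
```

View pics/t10.png

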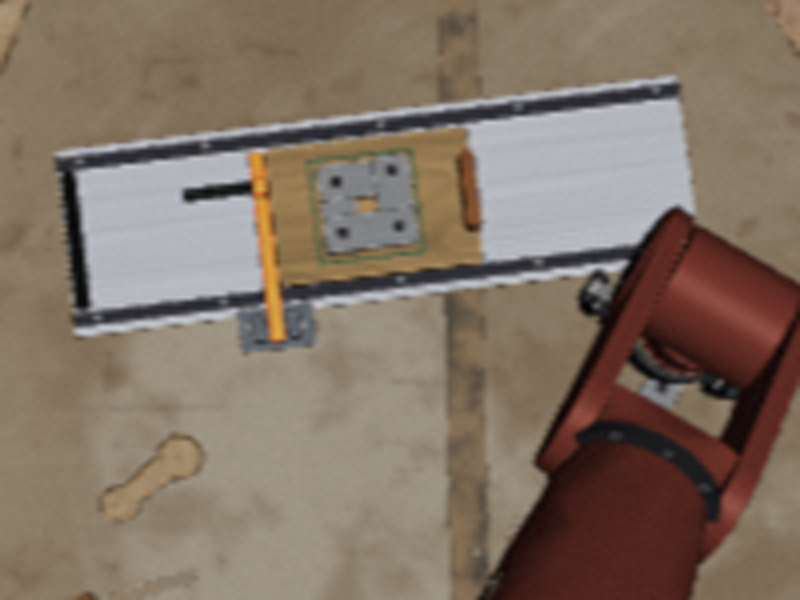

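View pics/s10.png

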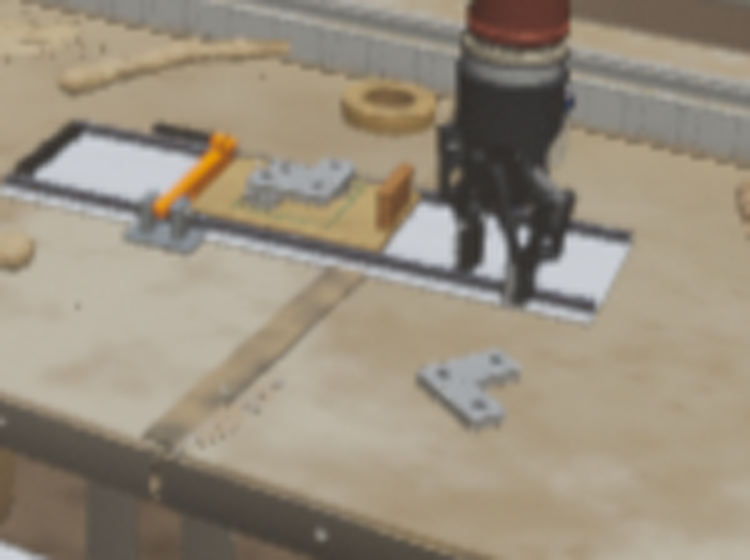

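```bash
cat >> h.py <<'E'
def fitpile(c,below,v0,zt,y0=0.8,dx=0):
    """below: list of (x,y,a,zt) painted first; fit the top plate"""
    P=c.proj(Lpoly(v0[0],v0[1],v0[2],zt)); pad=5; b=[int(P[:,0].min())-pad,int(P[:,1].min())-pad,int(P[:,0].max())+pad+1,int(P[:,1].max())+pad+1]
    r=fitlayers(c,v0,lambda v:[[Lpoly(*q) for q in below]+[Lpoly(*v,zt)]],b,step=(3,3,4)); return r[0],trk(r[0]),r[1]
E
python3 - <<'E'
from h import *
c=Cam('top'); p4=[636.16,-24.79,3.238,32]
r=fitpile(c,[p4],[637,-25,.105],44); print(r)
r2=fitpile(c,[[*r[0],44]],p4[:3],32); print(r2)
E
```

```text
(array([ 6.36311258e+02, -2.71854105e+01,  8.89734159e-02]), array([-1.53454502, -0.75452256]), np.float64(365.0606810969737))
(array([636.80666205, -25.09251368,   3.24694242]), array([-0.81213918,  1.27125438]), np.float64(316.6876967648493))
```

Run:
```python
from h import *
c=Cam('top'); x0,y0,x1,y1=262,160,302,200; f=18
big=cv2.resize(c.img[y0:y1,x0:x1,::-1],None,fx=f,fy=f,interpolation=cv2.INTER_CUBIC).copy()
def dr(P,col): cv2.polylines(big,[np.round((c.proj(P)+.5-[x0,y0])*f-.5).astype(int)],True,col,1)
dr(Lpoly(636.5,-25,3.242,32),(0,0,255)); dr(Lpoly(636.3,-27.2,.089,44),(255,0,0)); dr(Lpoly(636.5,-25,.1,44),(0,255,255))
cv2.imwrite('pics/z11.png',big[:600])
```

```text
(no output)
```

View pics/z11.png

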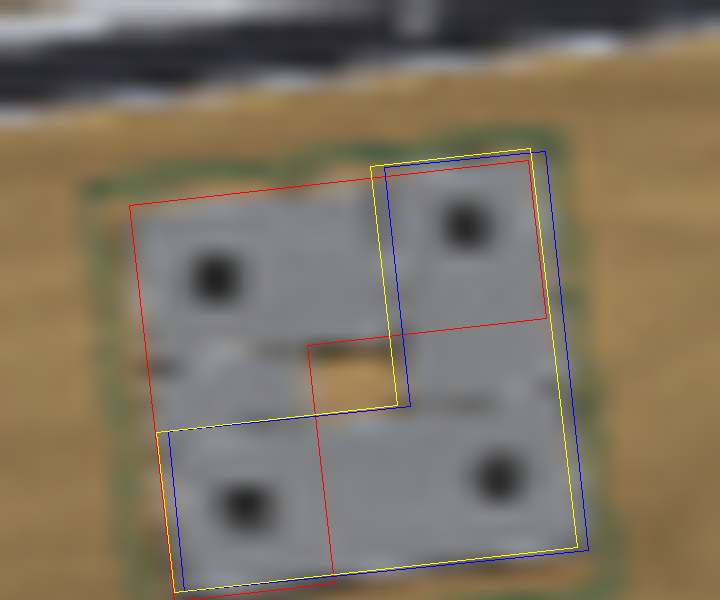

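```bash
cat >> h.py <<'E'
def hole(c,px,z,r=3):
    """subpixel dark-dot centre near px (intensity-weighted), -> world at z & track"""
    g=c.img.astype(float).mean(2); x,y=int(round(px[0])),int(round(px[1])); w=g[y-r:y+r+1,x-r:x+r+1]; bg=np.percentile(w,70); d=np.clip(bg-w-12,0,None)
    yy,xx=np.mgrid[y-r:y+r+1,x-r:x+r+1]; q=np.array([(d*xx).sum(),(d*yy).sum()])/d.sum(); P=c.back(q,z)[0]; return q,P[:2],trk(P)
E
python3 - <<'E'
from h import *
c=Cam('top'); f=lambda a,b:(262+(a+.5)/18-.5,160+(b+.5)/18-.5)
T=np.load('T.npy')
for n,a,z in (("P2a",(467,226),44),("P2b",(245,508),44),("P2c",(500,475),44),("P4c",(215,278),32)):
    for r in (2,3): q,P,t=hole(c,f(*a),z,r); print(n,r,q.round(2),P.round(1),t.round(2))
E
```

```text
P2a 2 [287.42 172.07] [661.4 -45. ] [ 21.39 -21.24]
P2a 3 [287.43 172.07] [661.4 -45. ] [ 21.4  -21.25]
P2b 2 [275.22 187.72] [612.7  -6.4] [-22.67  22.51]
P2b 3 [275.22 187.78] [612.6  -6.4] [-22.85  22.54]
P2c 2 [289.21 186.05] [617.4 -49.9] [-22.84 -21.26]
P2c 3 [289.21 186.05] [617.4 -49.9] [-22.83 -21.26]
P4c 2 [273.55 175.01] [654.6  -1.7] [19.47 22.52]
P4c 3 [273.55 175.01] [654.6  -1.7] [19.47 22.53]
```

Run:
```python
from h import *
c=Cam('top')
v,e=fitL(c,440.7,329.5,2.65); print(v,e)
H=[]
for l in ([-21.5,-21.5],[21.5,-21.5],[-21.5,21.5]):
    p=np.r_[rot(v[2])@l+v[:2],12]; q,P,t=hole(c,c.proj(p)[0],12,2); H.append(rot(v[2]).T@(P-v[:2])); print(H[-1].round(2))
# recover earlier pic with only plate 4
a=cv2.imread('pics/t8.png')[:,:,::-1]; sm=cv2.resize(a,(200,150),interpolation=cv2.INTER_AREA); full=c.img.copy(); full[130:280,190:390]=sm; c.img=full
for l in ([21.5,21.5],[-21.5,21.5],[21.5,-21.5]):
    T=np.load('T.npy'); p=np.r_[rot(T[2])@(np.array(l)+[-1,1])+T[:2],32]; print(hole(c,c.proj(p)[0],32,2)[2].round(2))
```

```text
[440.75600698 329.80552483   2.65549053] 85.00614876079655
[-20.73 -21.61]
[ 22.83 -21.98]
[-20.87  22.12]
[19.44 22.58]
[-23.99  22.79]
[ 19.45 -21.5 ]
```

```bash
cat >> h.py <<'E'
def holepose(c,v,z=12,h=21.75):
    Q=[];Lh=np.array([[-h,-h],[h,-h],[-h,h]])
    for l in Lh:
        p=np.r_[rot(v[2])@l+v[:2],z]; Q.append(hole(c,c.proj(p)[0],z,2)[1])
    Q=np.array(Q); A=Lh-Lh.mean(0); B=Q-Q.mean(0)
    a=np.arctan2((A[:,0]*B[:,1]-A[:,1]*B[:,0]).sum(),(A*B).sum()); t=Q.mean(0)-rot(a)@Lh.mean(0)
    res=np.abs(Q-(Lh@rot(a).T+t)).max(); return np.array([*t,a]),res
E
python3 - <<'E'
from h import *
c=Cam('top'); print("P1",holepose(c,np.array([440.76,329.8,2.655])))
c.img=cv2.imread('pics/top0.png')[:,:,::-1]
for n,v in dict(P4=[504.5,-408,3.868],P3=[460.2,-262,4.131],P2=[448.7,32.4,.86],P1=[440.8,329,2.655]).items(): print(n,holepose(c,np.array(v)))
E
```

```text
P1 (array([439.82232218, 330.21257338,   2.65145461]), np.float64(0.30436423036593396))
P4 (array([ 504.29740749, -409.04003693,   -2.42766288]), np.float64(0.4378564326054857))
P3 (array([ 460.36297192, -262.44623399,   -2.15118128]), np.float64(0.39229837265941114))
P2 (array([448.25563884,  33.72952651,   0.85866282]), np.float64(0.5699476730739548))
P1 (array([439.83053265, 330.23826   ,   2.65013313]), np.float64(0.27823328362728716))
```

arm_command(motion=[[0.35,0.005,0.012,-0.017,-1.5,0,0],[0.35,0.01,0.024,-0.033,-1.5,0,0],[0.35,0.021,0.024,-0.033,-1.5,0,0],[0.35,0.021,0.024,-0.033,-1.5,0,0]])

```text
t: 21.45
eef_pos: [480.6, -250.4, 21.8]
tool_rot: [0.622, -0.334, 0.623, 0.337]
ft_force: [-0.7, 0.0, -0.4]
opening: 55.4
```

arm_command(motion=[[0.35,0,0,0,0,0,0],[0.35,0,0,0,0,0,0],[0.35,0,0,0,0,0,0],[0.35,0,0,0,0,0,0]])

```text
t: 21.78
eef_pos: [483.8, -251.5, 24.5]
tool_rot: [0.622, -0.337, 0.622, 0.336]
ft_force: [0.3, -0.1, -0.7]
opening: 55.5
```

Run:
```python
from h import *
grip([460.3,-262.3,4.132],180,4)
c=Cam('scene'); b=c.proj([[460,-262,0]])[0].astype(int); print(b); c.save('pics/s12.png',(b[0]-50,b[1]-40,b[0]+50,b[1]+35),8)
```

```text
grip [ 483.5 -252.4] psi 56.7
t 21.78 pos [ 483.8 -251.5   24.5] psi 56.8 -> world [ 483.5 -252.4    4.    56.7]  shift [ 0.0205 -0.0002 -0.0009] turn [0.1 0.  0.1] F [ 0.3 -0.1 -0.7] open 55.5 q6 -92
[336 249]
```

View pics/s12.png

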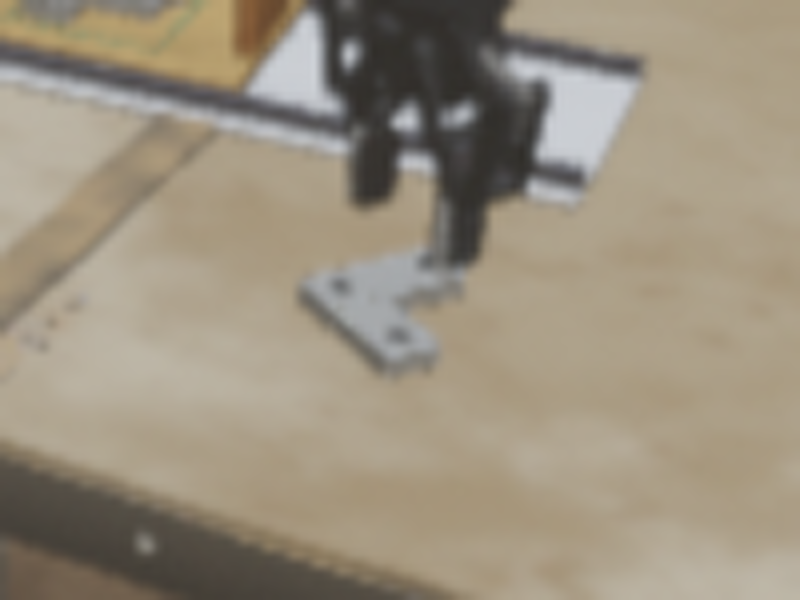

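arm_command(motion=[[0.35,0.008,0,-0.0009,0,0,0],[0.35,0.014,0,-0.0009,0,0,0],[0.35,0.0205,0,-0.0009,0,0,0],[0.35,0.0205,0,-0.0009,0,0,0],[0.35,0.0205,0,-0.0009,0,0,0]])

```text
t: 22.25
eef_pos: [481.3, -251.5, 2.3]
tool_rot: [0.622, -0.335, 0.622, 0.337]
ft_force: [0.1, 0.6, 0.2]
opening: 54.9
```

arm_command(motion=[[0.8,0,0,0,0,0,0],[0.8,0,0,0,0,0,0],[1,0,0,0,0,0,0],[1,0,0,0,0,0,0],[1,0,0,0,0,0,0]])

```text
t: 22.67
eef_pos: [482.8, -252.5, 4.0]
tool_rot: [0.622, -0.337, 0.622, 0.336]
ft_force: [0.2, 1.2, 1.2]
opening: 25.8
```

Run:
```python
from h import *
grip([460.3,-262.3,4.132],180,4)
```

```text
grip [ 483.5 -252.4] psi 56.7
t 22.67 pos [ 482.8 -252.5    4. ] psi 56.8 -> world [ 483.5 -252.4    4.    56.7]  shift [-0.     -0.0006  0.0005] turn [0.  0.  0.1] F [0.2 1.2 1.2] open 25.8 q6 -92
```

arm_command(motion=[[1,-0.003,0,0,0,0,0],[1,-0.02,0,0,0,0,0],[1,-0.05,0,0,0,0,0],[1,-0.085,0,0,7,0,0],[1,-0.1,0.01,0.02,14,0,0]])

```text
t: 23.08
eef_pos: [487.2, -234.1, 108.0]
tool_rot: [0.661, -0.258, 0.658, 0.252]
ft_force: [1.9, -1.1, -0.2]
opening: 26.0
```

Run:
```python
from h import *
go(20.5,-12.7,100,-.2,True)
```

```text
t 23.08 pos [ 487.2 -234.1  108. ] psi 42.3 -> world [659.5 -36.6 100.    6.1]  shift [0.0079 0.0301 0.2604] turn [36.2  0.2  0.5] F [ 1.9 -1.1 -0.2] open 26.0 q6 -75
```

arm_command(motion=[[1,0,0.003,0.036,7,0,0],[1,0,0.007,0.074,14,0,0],[1,0,0.012,0.112,21,0,0],[1,0,0.018,0.15,28,0,0],[1,0,0.024,0.19,35,0,0]])

```text
t: 23.5
eef_pos: [607.0, -83.4, 103.2]
tool_rot: [0.705, -0.051, 0.706, 0.051]
ft_force: [0.7, -0.1, -0.9]
opening: 25.5
```

Run:
```python
from h import *
go(20.5,-12.7,100,-.2,True)
```

```text
t 23.5 pos [607.  -83.4 103.2] psi 8.3 -> world [659.5 -36.6 100.    6.1]  shift [0.0031 0.0387 0.0587] turn [ 2.2 -0.1  0. ] F [ 0.7 -0.1 -0.9] open 25.5 q6 -23
```

arm_command(motion=[[1,0,0.02,0.03,1.5,0,0],[1,0,0.033,0.051,1.5,0,0],[1,0.015,0.034,0.053,1.5,0,0],[1,0.025,0.034,0.053,1.5,0,0],[1,0.03,0.034,0.053,1.5,0,0]])

```text
t: 23.92
eef_pos: [651.1, -43.0, 70.0]
tool_rot: [0.704, -0.044, 0.708, 0.044]
ft_force: [-0.8, -0.3, -2.1]
opening: 26.0
```

arm_command(motion=[[1,0,0,0,0,0,0],[1,0,0,0,0,0,0],[1,0,0,0,0,0,0],[1,0,0,0,0,0,0]])

```text
t: 24.25
eef_pos: [654.1, -44.1, 74.1]
tool_rot: [0.706, -0.044, 0.705, 0.043]
ft_force: [-0.3, 0.0, -1.2]
opening: 25.7
```

Run:
```python
from h import *
go(20.5,-12.7,50,-.2,True)
```

```text
t 24.25 pos [654.1 -44.1  74.1] psi 7.1 -> world [659.5 -36.6  50.    6.1]  shift [0.0241 0.0068 0.0063] turn [1.  0.1 0. ] F [-0.3  0.  -1.2] open 25.7 q6 -17
```

arm_command(motion=[[1,0.005,0.0068,0.0063,1,0,0],[1,0.012,0.0068,0.0063,1,0,0],[1,0.018,0.0068,0.0063,1,0,0],[1,0.018,0.0068,0.0063,1,0,0],[1,0.018,0.0068,0.0063,1,0,0]])

```text
t: 24.67
eef_pos: [658.4, -35.9, 54.5]
tool_rot: [0.705, -0.038, 0.707, 0.038]
ft_force: [0.4, 0.1, -0.8]
opening: 26.0
```

arm_command(motion=[[1,0,0,0,0,0,0],[1,0,0,0,0,0,0],[1,0,0,0,0,0,0]])

```text
t: 24.92
eef_pos: [659.8, -35.8, 55.9]
tool_rot: [0.706, -0.038, 0.706, 0.038]
ft_force: [0.0, 0.0, -0.1]
opening: 25.8
```

Run:
```python
from h import *
go(20.5,-12.7,48,-.2,True)
```

```text
t 24.92 pos [659.8 -35.8  55.9] psi 6.1 -> world [659.5 -36.6  48.    6.1]  shift [ 0.0079 -0.0008 -0.0004] turn [0. 0. 0.] F [ 0.   0.  -0.1] open 25.8 q6 -15
```

arm_command(motion=[[1,0.003,-0.0008,-0.0004,0,0,0],[1,0.006,-0.0008,-0.0004,0,0,0],[1,0.0075,-0.0008,-0.0004,0,0,0],[1,0.0083,-0.0008,-0.0004,0,0,0],[1,0.0083,-0.0008,-0.0004,0,0,0]])

```text
t: 25.33
eef_pos: [659.1, -36.6, 48.0]
tool_rot: [0.706, -0.038, 0.706, 0.038]
ft_force: [-3.1, -0.2, 4.5]
opening: 26.1
```

arm_command(motion=[[1,0,0,0,0,0,0],[1,0,0,0,0,0,0]])

```text
t: 25.5
eef_pos: [659.1, -36.6, 48.0]
tool_rot: [0.706, -0.038, 0.706, 0.038]
ft_force: [-3.6, -1.0, 5.5]
opening: 25.8
```

arm_command(motion=[[0.45,0,0,0,0,0,0],[0.45,0,0,0,0,0,0],[0.45,-0.002,0,0,0,0,0],[0.45,-0.02,0,0,0,0,0],[0.45,-0.06,0,0,0,0,0]])

```text
t: 25.92
eef_pos: [653.6, -35.6, 100.3]
tool_rot: [0.701, -0.037, 0.711, 0.039]
ft_force: [0.1, -0.6, -0.5]
opening: 47.2
```

Run:
```python
from h import *
grip([439.82,330.22,2.651],0,110)
```

```text
grip [451.7 308. ] psi 151.9
t 25.92 pos [653.6 -35.6 100.3] psi 6.1 -> world [451.7 308.  110.  151.9]  shift [-0.0061  0.3632 -0.1642] turn [-145.8   -0.    -1.1] F [ 0.1 -0.6 -0.5] open 47.2 q6 -15
```

arm_command(motion=[[0.4,-0.005,0.036,-0.016,-7,0,0],[0.4,-0.005,0.072,-0.033,-14,0,0],[0.4,-0.005,0.108,-0.05,-21,0,0],[0.4,-0.005,0.144,-0.066,-28,0,0],[0.4,-0.005,0.18,-0.082,-35,0,0]])

```text
t: 26.33
eef_pos: [557.4, 135.0, 112.2]
tool_rot: [0.662, -0.25, 0.661, 0.25]
ft_force: [1.5, 0.2, -0.2]
opening: 51.0
```

Run:
```python
from h import *
grip([439.82,330.22,2.651],0,90)
```

```text
grip [451.7 308. ] psi 151.9
t 26.33 pos [557.4 135.  112.2] psi 41.4 -> world [451.7 308.   90.  151.9]  shift [0.0222 0.1996 0.0352] turn [-110.5    0.     0. ] F [ 1.5  0.2 -0.2] open 51.0 q6 -35
```

arm_command(motion=[[0.37,0.0,0.04,0.006,-7,0,0],[0.37,0.005,0.08,0.012,-14,0,0],[0.37,0.01,0.12,0.02,-21,0,0],[0.37,0.015,0.16,0.028,-28,0,0],[0.37,0.02,0.19,0.034,-35,0,0]])

```text
t: 26.75
eef_pos: [457.1, 301.6, 92.0]
tool_rot: [0.555, -0.438, 0.555, 0.438]
ft_force: [0.3, 0.0, -0.5]
opening: 54.2
```

Run:
```python
from h import *
c=Cam('top'); c.save('pics/t14.png',(150,130,350,280),4)
print(holepose(c,np.array([439.8,330.2,2.651])))
T=np.load('T.npy'); 
r=holepose(c,np.array([*(T[:2]+rot(T[2])@[-1,.7]),T[2]+np.pi]),56); print("P3",r,trk(r[0]))
grip([439.82,330.22,2.651],0,60)
```

```text
(array([nan, nan, nan]), np.float64(nan))
P3 (array([635.4000121 , -26.12594966,  -3.04405208]), np.float64(0.23154427244253384)) [-2.3238402   0.39866395]
grip [451.7 308. ] psi 151.9
t 26.8 pos [453.9 304.8  90.8] psi 76.9 -> world [451.7 308.   60.  151.9]  shift [0.0308 0.0027 0.0025] turn [-75.    0.3  -0.1] F [-2.4  1.5 -1.5] open 53.6 q6 -51h.py:90: RuntimeWarning: invalid value encountered in divide
  yy,xx=np.mgrid[y-r:y+r+1,x-r:x+r+1]; q=np.array([(d*xx).sum(),(d*yy).sum()])/d.sum(); P=c.back(q,z)[0]; return q,P[:2],trk(P)
```

View pics/t14.png

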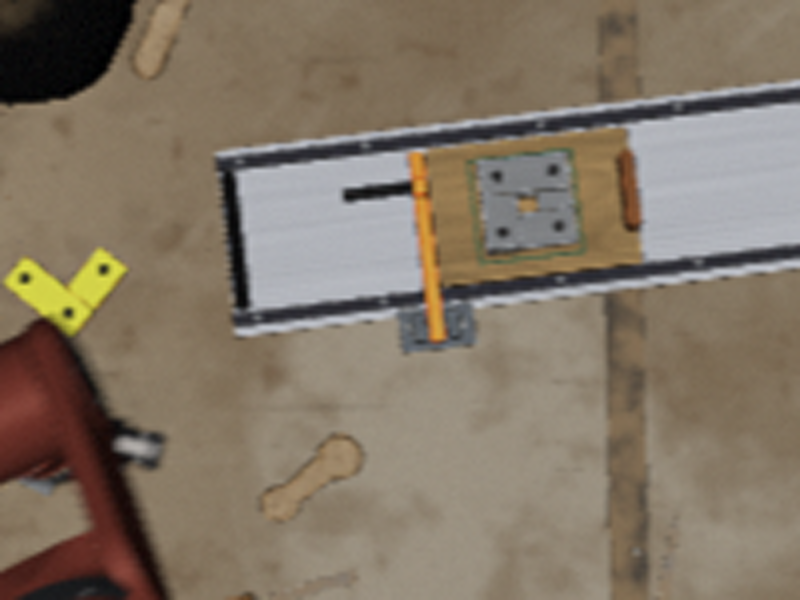

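arm_command(motion=[[0.35,0.005,0,0,-7,0,0],[0.35,0.01,0,0,-14,0,0],[0.35,0.015,0,0,-21,0,0],[0.35,0.02,0,0,-28,0,0],[0.35,0.03,0,0,-35,0,0]])

```text
t: 27.22
eef_pos: [460.1, 299.7, 62.8]
tool_rot: [-0.399, 0.585, -0.397, -0.584]
ft_force: [0.1, 0.1, 0.1]
opening: 55.4
```

arm_command(motion=[[0.35,0,0,0,-7,0,0],[0.35,0,0,0,-14,0,0],[0.35,0.0,0,0,-21,0,0],[0.35,0.0,0,0,-28,0,0],[0.35,0.0,0,0,-35,0,0]])

```text
t: 27.63
eef_pos: [459.3, 299.0, 62.0]
tool_rot: [-0.204, 0.677, -0.204, -0.677]
ft_force: [-0.1, -0.2, -0.5]
opening: 55.7
```

Run:
```python
from h import *
grip([440.8,330.3,2.651],0,25)
```

```text
grip [452.7 308.1] psi 151.9
t 27.63 pos [459.3 299.   62. ] psi 146.4 -> world [452.7 308.1  25.  151.9]  shift [ 0.037  -0.0039  0.0104] turn [-5.5 -0.   0. ] F [-0.1 -0.2 -0.5] open 55.7 q6 -121
```

arm_command(motion=[[0.35,0.01,-0.004,0.0104,-5.5,0,0],[0.35,0.025,-0.004,0.0104,-5.5,0,0],[0.35,0.037,-0.004,0.0104,-5.5,0,0],[0.35,0.037,-0.004,0.0104,-5.5,0,0],[0.35,0.037,-0.004,0.0104,-5.5,0,0]])

```text
t: 28.05
eef_pos: [451.8, 307.6, 24.0]
tool_rot: [0.173, -0.685, 0.174, 0.686]
ft_force: [-0.1, 0.3, 0.3]
opening: 55.6
```

arm_command(motion=[[0.35,0,0,0,0,0,0],[0.35,0,0,0,0,0,0],[0.35,0,0,0,0,0,0],[0.35,0,0,0,0,0,0]])

```text
t: 28.38
eef_pos: [453.3, 308.5, 25.9]
tool_rot: [-0.174, 0.686, -0.173, -0.685]
ft_force: [0.6, 0.0, -0.1]
opening: 55.5
```

Run:
```python
from h import *
grip([440.8,330.3,2.651],0,4)
c=Cam('scene'); b=c.proj([[440,330,0]])[0].astype(int); print(b); c.save('pics/s15.png',(b[0]-50,b[1]-40,b[0]+50,b[1]+35),8)
c=Cam('top'); b=c.proj([[440,330,0]])[0].astype(int); print(b); c.save('pics/t15.png',(b[0]-50,b[1]-40,b[0]+50,b[1]+35),8)
```

```text
grip [452.7 308.1] psi 151.9
t 28.38 pos [453.3 308.5  25.9] psi 151.6 -> world [452.7 308.1   4.  151.9]  shift [0.0219 0.0007 0.0003] turn [-0.3 -0.   0.1] F [ 0.6  0.  -0.1] open 55.5 q6 -125
[199 210]
[169 245]
```

View pics/s15.png

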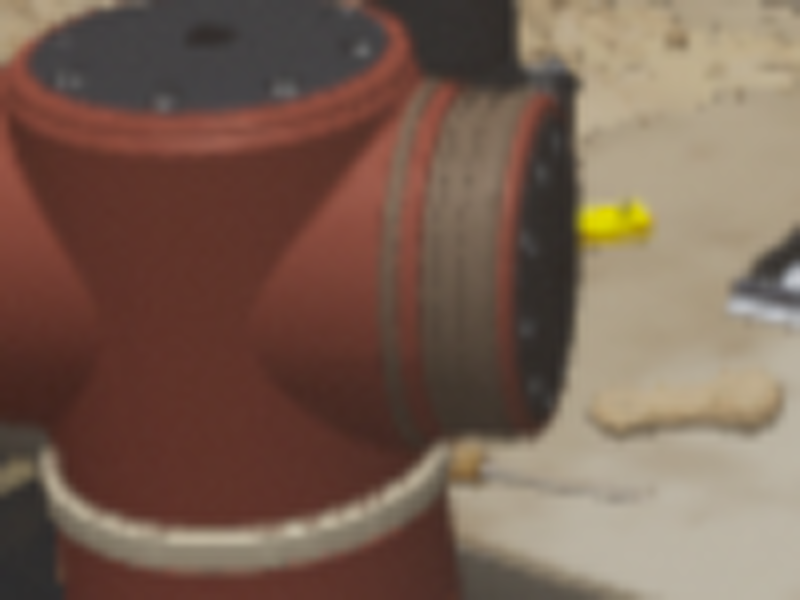

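View pics/t15.png

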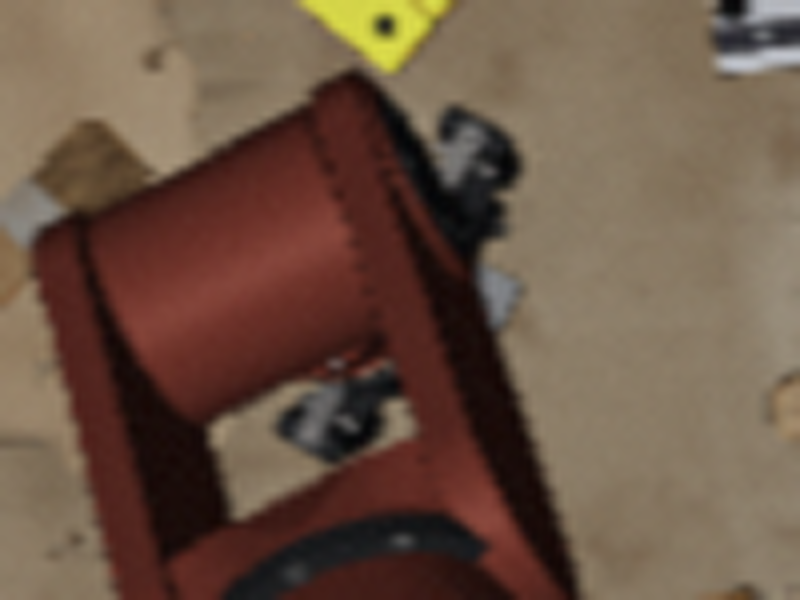

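Run:
```python
from h import *
c=Cam('top'); x0,y0=119,205; f=8
big=cv2.resize(c.img[y0:y0+75,x0:x0+100,::-1],None,fx=f,fy=f,interpolation=cv2.INTER_CUBIC).copy()
cv2.polylines(big,[np.round((c.proj(Lpoly(440.8,330.3,2.651,12))+.5-[x0,y0])*f-.5).astype(int)],True,(0,255,255),1)
cv2.imwrite('pics/t15b.png',big[200:500,200:600])
```

```text
(no output)
```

View pics/t15b.png

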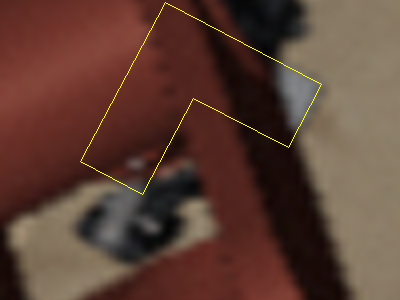

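Matches the prediction; descend and grip.

arm_command(motion=[[0.35,0.008,0.0007,0.0003,-0.3,0,0],[0.35,0.016,0.0007,0.0003,-0.3,0,0],[0.35,0.022,0.0007,0.0003,-0.3,0,0],[0.35,0.022,0.0007,0.0003,-0.3,0,0],[0.35,0.022,0.0007,0.0003,-0.3,0,0]])

```text
t: 28.95
eef_pos: [451.1, 307.3, 1.9]
tool_rot: [0.171, -0.685, 0.172, 0.687]
ft_force: [-0.2, -0.4, 1.1]
opening: 55.5
```

arm_command(motion=[[0.8,0,0,0,0,0,0],[0.8,0,0,0,0,0,0],[1,0,0,0,0,0,0],[1,0,0,0,0,0,0],[1,0,0,0,0,0,0]])

```text
t: 29.37
eef_pos: [452.7, 308.1, 3.7]
tool_rot: [-0.172, 0.686, -0.171, -0.686]
ft_force: [0.8, 0.3, 2.8]
opening: 26.3
```

Run:
```python
from h import *
grip([440.8,330.3,2.651],0,4)
```

```text
grip [452.7 308.1] psi 151.9
t 29.37 pos [452.7 308.1   3.7] psi 151.9 -> world [452.7 308.1   4.  151.9]  shift [-0.0003  0.0001 -0.0001] turn [ 0.  -0.1  0.1] F [0.8 0.3 2.8] open 26.3 q6 -125
```

arm_command(motion=[[1,-0.003,0,0,0,0,0],[1,-0.02,0,0,0,0,0],[1,-0.055,0,0,7,0,0],[1,-0.09,0,0,14,0,0],[1,-0.12,0,0,21,0,0]])

```text
t: 29.78
eef_pos: [451.5, 307.6, 124.4]
tool_rot: [0.295, -0.642, 0.296, 0.643]
ft_force: [1.4, 0.6, -1.9]
opening: 25.8
```

arm_command(motion=[[1,0,0,0,7,0,0],[1,0,0,0,14,0,0],[1,0,0,0,21,0,0],[1,0,0,0,28,0,0],[1,0,0,0,35,0,0]])

```text
t: 30.2
eef_pos: [451.3, 307.5, 122.8]
tool_rot: [0.475, -0.524, 0.475, 0.524]
ft_force: [0.1, -0.6, -1.0]
opening: 26.4
```

Run:
```python
from h import *
go(-22,15,120,-.2,True)
```

```text
t 30.2 pos [451.3 307.5 122.8] psi 95.6 -> world [614.2 -13.8 120.    6.1]  shift [ 0.0027 -0.1309 -0.3356] turn [89.5 -0.1 -0. ] F [ 0.1 -0.6 -1. ] open 26.4 q6 -69
```

arm_command(motion=[[1,0,-0.013,-0.034,7,0,0],[1,0,-0.026,-0.068,14,0,0],[1,0,-0.039,-0.102,21,0,0],[1,0,-0.052,-0.136,28,0,0],[1,0,-0.065,-0.17,35,0,0]])

```text
t: 30.62
eef_pos: [534.0, 144.0, 122.7]
tool_rot: [0.61, -0.357, 0.611, 0.357]
ft_force: [0.5, 1.0, -0.7]
opening: 26.6
```

Run:
```python
from h import *
go(-22,15,120,-.2,True)
```

```text
t 30.62 pos [534.  144.  122.7] psi 60.6 -> world [614.2 -13.8 120.    6.1]  shift [ 0.0026 -0.1474 -0.0981] turn [54.5 -0.1 -0. ] F [ 0.5  1.  -0.7] open 26.6 q6 -53
```

arm_command(motion=[[1,0,-0.032,-0.022,7,0,0],[1,0,-0.065,-0.043,14,0,0],[1,0,-0.097,-0.065,21,0,0],[1,0,-0.125,-0.083,28,0,0],[1,0,-0.14,-0.093,35,0,0]])

```text
t: 31.03
eef_pos: [612.6, -7.6, 123.0]
tool_rot: [0.69, -0.156, 0.69, 0.155]
ft_force: [0.9, -1.2, -1.2]
opening: 26.2
```

arm_command(motion=[[1,0.005,0,0,7,0,0],[1,0.01,0,0,14,0,0],[1,0.02,0,0,19.5,0,0],[1,0.03,0,0,19.5,0,0],[1,0.035,0,0,19.5,0,0]])

```text
t: 31.45
eef_pos: [609.8, -3.7, 86.0]
tool_rot: [0.705, -0.04, 0.707, 0.041]
ft_force: [-0.1, 0.2, -1.9]
opening: 25.8
```

arm_command(motion=[[1,0,0,0,0,0,0],[1,0,0,0,0,0,0],[1,0,0,0,0,0,0]])

```text
t: 31.7
eef_pos: [611.7, -3.7, 88.4]
tool_rot: [0.706, -0.04, 0.706, 0.04]
ft_force: [0.1, -0.1, -1.0]
opening: 26.0
```

Run:
```python
from h import *
go(-22,15,68,-.2,True)
```

```text
t 31.7 pos [611.7  -3.7  88.4] psi 6.5 -> world [614.2 -13.8  68.    6.1]  shift [ 0.0205 -0.0103  0.0014] turn [0.4 0.  0. ] F [ 0.1 -0.1 -1. ] open 26.0 q6 -13
```

arm_command(motion=[[1,0.005,-0.005,0.0014,0.4,0,0],[1,0.012,-0.0103,0.0014,0.4,0,0],[1,0.02,-0.0103,0.0014,0.4,0,0],[1,0.02,-0.0103,0.0014,0.4,0,0],[1,0.02,-0.0103,0.0014,0.4,0,0]])

```text
t: 32.12
eef_pos: [612.9, -14.0, 66.7]
tool_rot: [0.705, -0.037, 0.707, 0.037]
ft_force: [-0.1, 0.0, -1.0]
opening: 26.2
```

arm_command(motion=[[1,0,0,0,0,0,0],[1,0,0,0,0,0,0],[1,0,0,0,0,0,0]])

```text
t: 32.37
eef_pos: [614.3, -13.9, 68.5]
tool_rot: [0.706, -0.037, 0.706, 0.037]
ft_force: [0.5, -0.2, -1.2]
opening: 25.8
```

Run:
```python
from h import *
go(-22,15,59.7,-.2,True)
```

```text
t 32.37 pos [614.3 -13.9  68.5] psi 6.0 -> world [614.2 -13.8  59.7   6.1]  shift [ 0.0088  0.0001 -0.0001] turn [-0.1  0.   0. ] F [ 0.5 -0.2 -1.2] open 25.8 q6 -14
```

arm_command(motion=[[1,0.003,0,0,0,0,0],[1,0.006,0,0,0,0,0],[1,0.008,0,0,0,0,0],[1,0.009,0,0,0,0,0],[1,0.009,0,0,0,0,0]])

```text
t: 32.78
eef_pos: [613.9, -13.9, 59.8]
tool_rot: [0.706, -0.037, 0.706, 0.037]
ft_force: [-2.6, 0.5, 4.2]
opening: 26.2
```

arm_command(motion=[[1,0,0,0,0,0,0],[1,0,0,0,0,0,0]])

```text
t: 32.95
eef_pos: [613.9, -13.8, 59.7]
tool_rot: [0.706, -0.037, 0.706, 0.037]
ft_force: [-3.4, 0.8, 5.4]
opening: 26.3
```

arm_command(motion=[[0.45,0,0,0,0,0,0],[0.45,0,0,0,0,0,0],[0.45,-0.002,0,0,0,0,0],[0.45,-0.02,0,0,0,0,0],[0.45,-0.055,0,0,0,0,0]])

```text
t: 33.37
eef_pos: [609.5, -13.4, 109.0]
tool_rot: [0.702, -0.036, 0.71, 0.038]
ft_force: [-0.5, 0.9, -0.8]
opening: 47.0
```

Run:
```python
from h import *
go(20,127,110,0,True)
```

```text
t 33.37 pos [609.5 -13.4 109. ] psi 6.0 -> world [643.7 102.2 110.    6.3]  shift [-0.0012  0.1114  0.0461] turn [-0.3 -0.6 -0.2] F [-0.5  0.9 -0.8] open 47.0 q6 -14
```

arm_command(motion=[[0.6,0,0.035,0.013,0,0,0],[0.6,0,0.07,0.028,0,0,0],[0.6,0,0.1,0.038,0,0,0],[0.6,0,0.111,0.042,0,0,0],[0.6,0.02,0.111,0.042,0,0,0]])

```text
t: 33.78
eef_pos: [648.6, 104.3, 98.8]
tool_rot: [0.71, -0.038, 0.702, 0.039]
ft_force: [0.6, -0.6, 0.6]
opening: 34.3
```

arm_command(motion=[[0.6,0.01,0,0,0,0,0],[0.6,0.015,0,0,0,0,0],[0.6,0.015,0,0,0,0,0],[0.6,0.015,0,0,0,0,0],[0.6,0.015,0,0,0,0,0]])

```text
t: 34.2
eef_pos: [644.5, 100.1, 79.6]
tool_rot: [0.706, -0.037, 0.706, 0.037]
ft_force: [-0.1, -0.6, 0.4]
opening: 34.1
```

Run:
```python
from h import *
go(20,127,35,0,True)
c=Cam('top'); c.save('pics/t16.png',(190,130,390,280),4); Cam('scene').save('pics/s16.png',(220,150,370,262),5)
print(c.proj([[643.7,102,45]]))
T=np.load('T.npy'); 
r=holepose(c,np.array([*(T[:2]+rot(T[2])@[-.7,.7]),T[2]]),68); print("P1",r,trk(r[0]))
```

```text
t 34.2 pos [644.5 100.1  79.6] psi 6.0 -> world [643.7 102.2  35.    6.3]  shift [ 0.0446  0.0022 -0.0006] turn [-0.3  0.   0. ] F [-0.1 -0.6  0.4] open 34.1 q6 -3
[[240.21873637 178.24822682]]
P1 (array([ 6.36146449e+02, -2.47259938e+01,  9.23916603e-02]), np.float64(0.6463177890443603)) [-1.42807424  1.70810942]
```

View pics/t16.png

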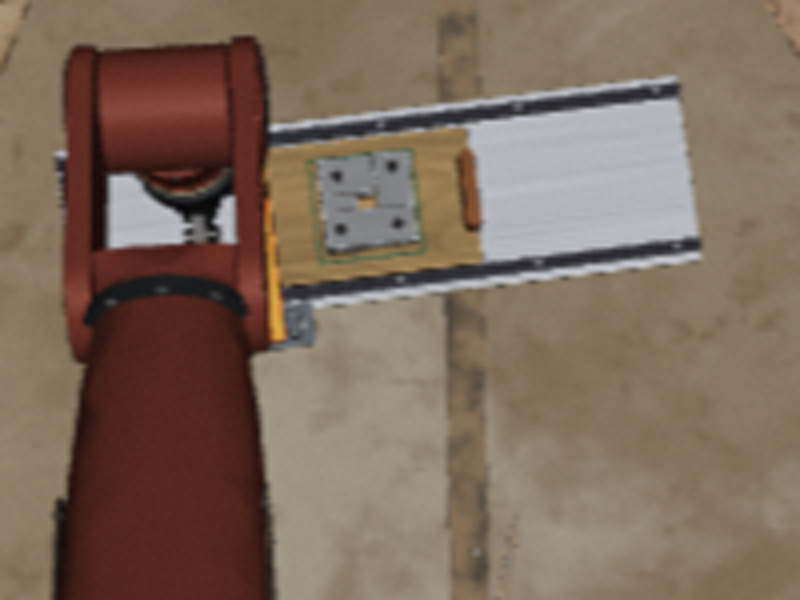

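View pics/s16.png

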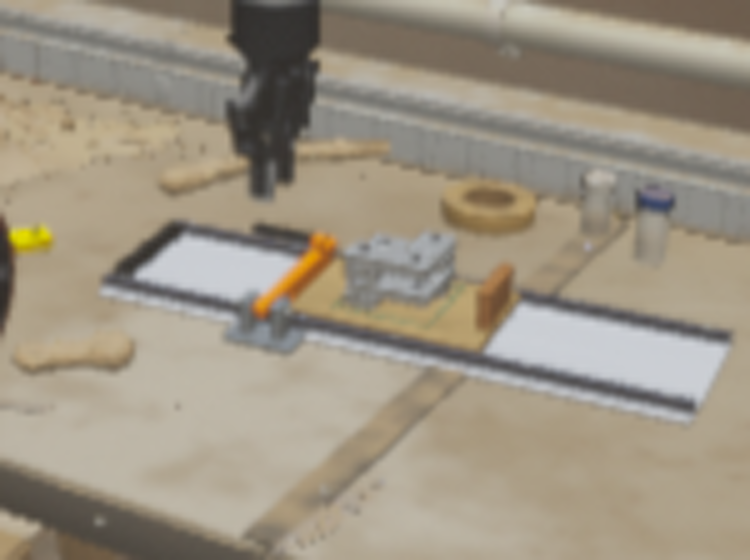

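arm_command(motion=[[0.6,0.015,0.002,-0.0006,-0.3,0,0],[0.6,0.03,0.002,-0.0006,-0.3,0,0],[0.6,0.0446,0.002,-0.0006,-0.3,0,0],[0.6,0.0446,0.002,-0.0006,-0.3,0,0],[0.6,0.0446,0.002,-0.0006,-0.3,0,0]])

```text
t: 34.72
eef_pos: [640.8, 102.7, 31.4]
tool_rot: [0.704, -0.039, 0.708, 0.039]
ft_force: [-0.4, -0.4, -0.6]
opening: 34.1
```

arm_command(motion=[[1,0,0,0,0,0,0],[1,0,0,0,0,0,0],[1,0,0,0,0,0,0],[1,0,0,0,0,0,0],[1,0,0,0,0,0,0]])

```text
t: 35.13
eef_pos: [645.5, 103.0, 35.9]
tool_rot: [0.708, -0.039, 0.704, 0.039]
ft_force: [5.7, 0.4, -0.8]
opening: 7.5
```

Run:
```python
from h import *
s=get_state(); x,z=trk(s['eef_pos'])[0],s['eef_pos'][2]; go(20,127,35,0,True); print(trk(s['eef_pos']))
for th in np.arange(1.87,-.01,-.1):
    ph=th-.429; a=1.441; dx=109*(np.sin(ph)-np.sin(a)); dz=109*(np.cos(ph)-np.cos(a)); print(round(th,2),round(-dz/1000,4),round(dx/1000,4))
```

```text
t 35.13 pos [645.5 103.   35.9] psi 6.3 -> world [643.7 102.2  35.    6.3]  shift [ 0.0009 -0.0007 -0.0019] turn [0.  0.3 0. ] F [ 5.7  0.4 -0.8] open 7.5 q6 -3
[ 21.92987027 127.66112992]
1.87 -0.0 0.0
1.77 -0.0107 -0.0019
1.67 -0.0212 -0.005
1.57 -0.0313 -0.009
1.47 -0.041 -0.014
1.37 -0.0501 -0.02
1.27 -0.0586 -0.0268
1.17 -0.0663 -0.0345
1.07 -0.0733 -0.0429
0.97 -0.0793 -0.0519
0.87 -0.0845 -0.0616
0.77 -0.0886 -0.0716
0.67 -0.0917 -0.0821
0.57 -0.0938 -0.0928
0.47 -0.0948 -0.1036
0.37 -0.0947 -0.1145
0.27 -0.0935 -0.1253
0.17 -0.0913 -0.136
0.07 -0.0879 -0.1464
```

arm_command(motion=[[1,-0.0107,0,-0.002,0,0,0],[1,-0.0212,0,-0.005,0,0,0],[1,-0.0313,0,-0.009,0,0,0],[1,-0.041,0,-0.014,0,0,0],[1,-0.05,0,-0.02,0,0,0]])

```text
t: 35.55
eef_pos: [626.0, 100.8, 86.8]
tool_rot: [0.708, -0.039, 0.704, 0.039]
ft_force: [5.0, -0.7, -1.5]
opening: 7.7
```

arm_command(motion=[[1,-0.0085,0,-0.0068,0,0,0],[1,-0.0163,0,-0.0145,0,0,0],[1,-0.0233,0,-0.023,0,0,0],[1,-0.0293,0,-0.032,0,0,0],[1,-0.0345,0,-0.0416,0,0,0]])

```text
t: 35.97
eef_pos: [586.0, 96.4, 122.9]
tool_rot: [0.71, -0.039, 0.702, 0.039]
ft_force: [5.6, 0.4, 2.9]
opening: 7.4
```

Run:
```python
from h import *
go(-40,127,119,0,True); print(trk(get_state()['eef_pos']))
Cam('scene').save('pics/s17.png',(220,130,370,242),5)
```

```text
t 35.97 pos [586.   96.4 122.9] psi 6.3 -> world [584.   95.6 119.    6.3]  shift [ 0.0039 -0.0006 -0.0021] turn [ 0.   0.6 -0. ] F [5.6 0.4 2.9] open 7.4 q6 -4
[-37.94509554 127.63101225]
```

View pics/s17.png

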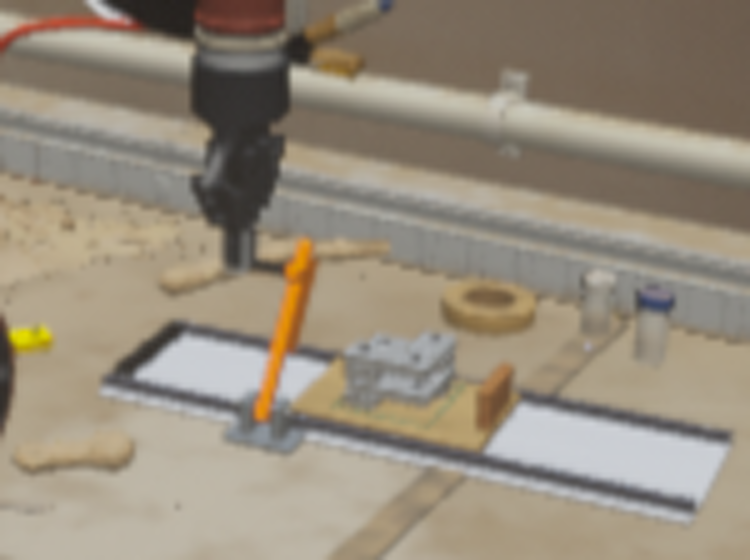

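Flag follows. Continue the arc.

arm_command(motion=[[1,-0.0041,0,-0.01,0,0,0],[1,-0.0072,0,-0.0205,0,0,0],[1,-0.0093,0,-0.0312,0,0,0],[1,-0.0103,0,-0.042,0,0,0],[1,-0.0102,0,-0.0529,0,0,0]])

```text
t: 36.43
eef_pos: [535.6, 90.6, 135.6]
tool_rot: [0.711, -0.039, 0.701, 0.039]
ft_force: [4.6, -3.5, 1.3]
opening: 7.0
```

arm_command(motion=[[1,0.0012,0,-0.0108,0,0,0],[1,0.0034,0,-0.0215,0,0,0],[1,0.0068,0,-0.0315,0,0,0],[1,0.0068,0,-0.0315,0,0,0],[1,0.0068,0,-0.0315,0,0,0]])

```text
t: 36.85
eef_pos: [495.3, 86.1, 124.3]
tool_rot: [0.704, -0.04, 0.708, 0.039]
ft_force: [-5.1, -9.8, 14.1]
opening: 6.9
```

Run:
```python
from h import *
go(-125,127,119,0,True); print(trk(get_state()['eef_pos']))
Cam('scene').save('pics/s18.png',(220,100,370,212),5)
```

```text
t 36.85 pos [495.3  86.1 124.3] psi 6.4 -> world [499.6  86.2 119.    6.3]  shift [ 0.0053 -0.0004  0.0042] turn [ 0.1 -0.4  0. ] F [-5.1 -9.8 14.1] open 6.9 q6 -4
[-129.19549095  127.37446238]
```

View pics/s18.png

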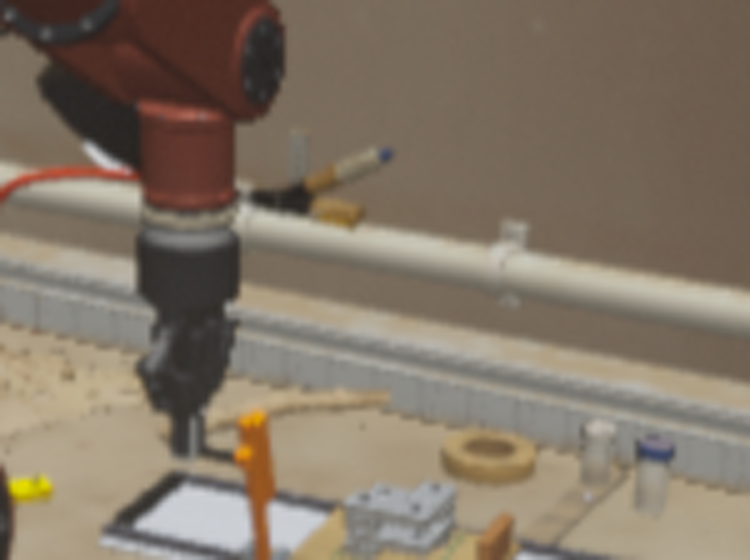

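arm_command(motion=[[0.6,0,0,0,0,0,0],[0.6,0,0,0,0,0,0],[0.6,0,0,0,0,0,0],[0.6,-0.01,0,0,0,0,0],[0.6,-0.03,0,0,0,0,0]])

```text
t: 37.32
eef_pos: [495.0, 86.5, 149.8]
tool_rot: [0.703, -0.039, 0.709, 0.039]
ft_force: [-0.5, 0.9, 0.2]
opening: 34.1
```

arm_command(motion=[[0.6,-0.03,0,0,0,0,0],[0.6,-0.06,0,0,0,0,0],[0.6,-0.07,0,0,0,0,0],[0.6,-0.07,0,0,0,0,0]])

```text
t: 37.65
eef_pos: [500.7, 86.8, 226.6]
tool_rot: [0.709, -0.039, 0.703, 0.039]
ft_force: [0.2, -0.6, 0.3]
opening: 34.5
```

Run:
```python
from h import *
go(0,-150,190,0,True)
Cam('scene').save('pics/s19.png',(220,130,370,242),5)
```

```text
t 37.65 pos [500.7  86.8 226.6] psi 6.3 -> world [ 654.2 -175.4  190.     6.3]  shift [ 0.0377 -0.2775  0.1234] turn [0.  0.4 0. ] F [ 0.2 -0.6  0.3] open 34.5 q6 -4
```

View pics/s19.png

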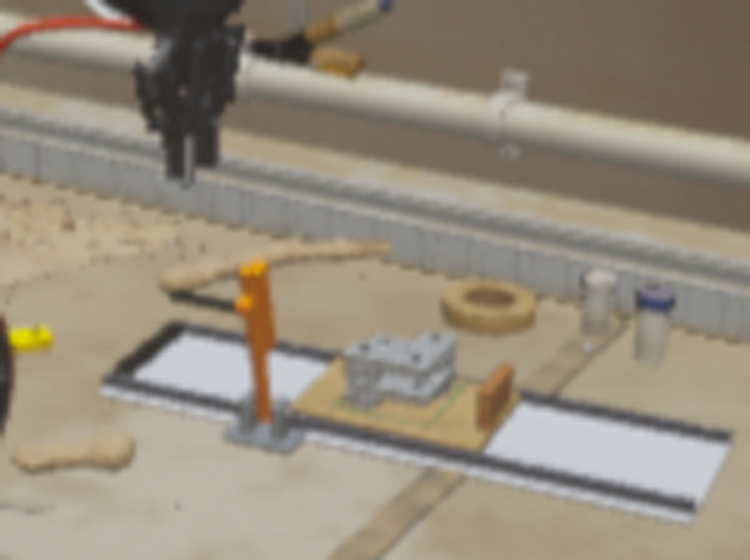

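arm_command(motion=[[1,0,-0.036,0.016,0,0,0],[1,0,-0.072,0.032,0,0,0],[1,0,-0.108,0.048,0,0,0],[1,0,-0.145,0.065,0,0,0],[1,0,-0.181,0.081,0,0,0]])

```text
t: 38.12
eef_pos: [597.6, -85.5, 219.2]
tool_rot: [0.704, -0.039, 0.708, 0.04]
ft_force: [1.1, 0.2, 0.7]
opening: 0.1
```

arm_command(motion=[[1,0.01,-0.036,0.016,0,0,0],[1,0.02,-0.065,0.03,0,0,0],[1,0.03,-0.085,0.042,0,0,0],[1,0.06,-0.09,0.045,0,0,0],[1,0.09,-0.09,0.045,0,0,0]])

```text
t: 38.53
eef_pos: [654.0, -171.2, 130.2]
tool_rot: [0.706, -0.038, 0.706, 0.038]
ft_force: [-0.0, -0.1, -1.0]
opening: -0.2
```

arm_command(motion=[[1,0.03,0,0,0,0,0],[1,0.06,0,0,0,0,0],[1,0.08,0,0,0,0,0],[1,0.08,0,0,0,0,0],[1,0.08,0,0,0,0,0]])

```text
t: 38.95
eef_pos: [650.0, -167.5, 48.2]
tool_rot: [0.703, -0.038, 0.709, 0.04]
ft_force: [-0.3, -0.4, 1.0]
opening: 0.2
```

Run:
```python
from h import *
go(0,-140,18,0,True);print(trk(get_state()['eef_pos']))
```

```text
t 38.95 pos [ 650.  -167.5   48.2] psi 6.3 -> world [ 653.1 -165.4   18.     6.3]  shift [0.0302 0.0017 0.0036] turn [ 0.  -0.4 -0.2] F [-0.3 -0.4  1. ] open 0.2 q6 -27
[  -3.37833591 -141.76836769]
```

arm_command(motion=[[1,0.015,0.002,0,0,0,0],[1,0.03,0.002,0,0,0,0],[1,0.034,0.002,0,0,0,0],[1,0.034,0.002,0,0,0,0],[1,0.034,0.002,0,0,0,0]])

```text
t: 39.37
eef_pos: [652.9, -166.6, 18.2]
tool_rot: [0.706, -0.039, 0.706, 0.039]
ft_force: [0.7, 0.4, 0.3]
opening: 0.0
```

arm_command(motion=[[1,0,0,0,0,0,0],[1,0,0,0,0,0,0],[1,0,0,0,0,0,0]])

```text
t: 39.62
eef_pos: [653.8, -167.0, 19.4]
tool_rot: [0.707, -0.039, 0.705, 0.039]
ft_force: [-0.2, -0.0, 0.3]
opening: 0.1
```

Run:
```python
from h import *
go(0,-98,18,0,True);print(trk(get_state()['eef_pos']))
```

```text
t 39.62 pos [ 653.8 -167.    19.4] psi 6.3 -> world [ 648.5 -123.7   18.     6.3]  shift [ 0.0014  0.0437 -0.0005] turn [0.  0.1 0. ] F [-0.2 -0.   0.3] open 0.1 q6 -27
[   0.49293889 -141.68072744]
```

arm_command(motion=[[1,0,0.01,0,0,0,0],[1,0,0.02,0,0,0,0],[1,0,0.028,0,0,0,0],[1,0,0.034,0,0,0,0],[1,0,0.037,0,0,0,0]])

```text
t: 40.03
eef_pos: [648.6, -128.2, 18.2]
tool_rot: [0.706, -0.039, 0.706, 0.04]
ft_force: [0.2, 1.1, 0.1]
opening: -0.3
```

arm_command(motion=[[1,0,0.002,0,0,0,0],[1,0,0.004,0,0,0,0],[1,0,0.006,0,0,0,0],[1,0,0.0085,0,0,0,0],[1,0,0.0115,0,0,0,0]])

```text
t: 40.45
eef_pos: [648.1, -120.0, 18.5]
tool_rot: [0.706, -0.04, 0.706, 0.038]
ft_force: [0.1, -5.1, -1.5]
opening: -0.0
```

arm_command(motion=[[1,0,0.003,0,0,0,0],[1,0,0.0065,0,0,0,0],[1,0,0.01,0,0,0,0],[1,0,0.014,0,0,0,0],[1,0,0.018,0,0,0,0]])

```text
t: 40.87
eef_pos: [645.8, -100.6, 18.5]
tool_rot: [0.706, -0.039, 0.706, 0.039]
ft_force: [0.7, -3.2, -0.6]
opening: 0.2
```

arm_command(motion=[[1,0,0.004,0,0,0,0],[1,0,0.008,0,0,0,0],[1,0,0.012,0,0,0,0],[1,0,0.016,0,0,0,0],[1,0,0.02,0,0,0,0]])

```text
t: 41.28
eef_pos: [643.5, -80.4, 18.5]
tool_rot: [0.706, -0.039, 0.706, 0.039]
ft_force: [0.4, -4.7, -0.9]
opening: -0.2
```

Run:
```python
from h import *
go(0,52,18,0,True);print(trk(get_state()['eef_pos']))
Cam('scene').save('pics/s20.png',(220,130,370,242),5)
```

```text
t 41.28 pos [643.5 -80.4  18.5] psi 6.3 -> world [632.   25.4  18.    6.3]  shift [0.0005 0.1064 0.0003] turn [0. 0. 0.] F [ 0.4 -4.7 -0.9] open -0.2 q6 -20
[ -0.21819564 -54.42645168]
```

View pics/s20.png

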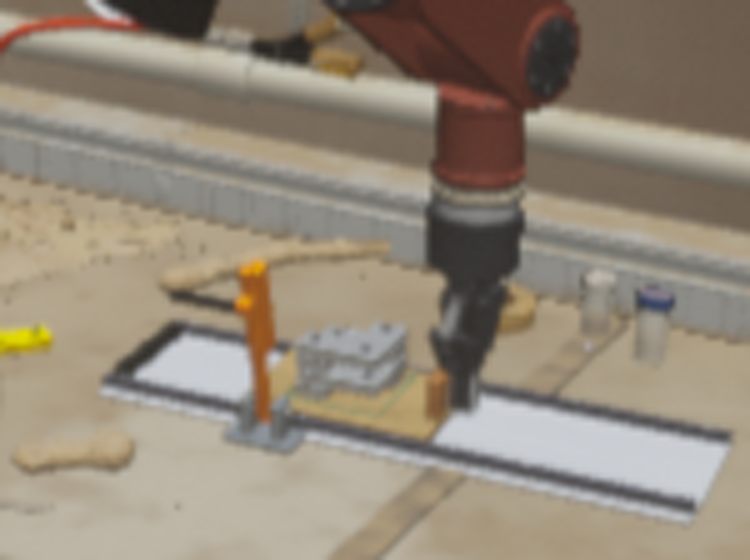

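arm_command(motion=[[1,0,0.004,0,0,0,0],[1,0,0.008,0,0,0,0],[1,0,0.012,0,0,0,0],[1,0,0.016,0,0,0,0],[1,0,0.02,0,0,0,0]])

```text
t: 41.75
eef_pos: [641.3, -60.6, 18.5]
tool_rot: [0.706, -0.039, 0.706, 0.039]
ft_force: [0.5, -4.5, 0.1]
opening: 0.2
```

arm_command(motion=[[1,0,0.004,0,0,0,0],[1,0,0.008,0,0,0,0],[1,0,0.012,0,0,0,0],[1,0,0.016,0,0,0,0],[1,0,0.02,0,0,0,0]])

```text
t: 42.17
eef_pos: [639.1, -40.7, 18.5]
tool_rot: [0.706, -0.039, 0.706, 0.039]
ft_force: [1.5, -4.6, -0.5]
opening: -0.1
```

arm_command(motion=[[1,0,0.004,0,0,0,0],[1,0,0.008,0,0,0,0],[1,0,0.012,0,0,0,0],[1,0,0.016,0,0,0,0],[1,0,0.02,0,0,0,0]])

```text
t: 42.58
eef_pos: [637.0, -20.8, 18.5]
tool_rot: [0.706, -0.039, 0.706, 0.039]
ft_force: [1.5, -3.8, 0.3]
opening: -0.2
```

Run:
```python
from h import *
go(0,52,18,0,True);print(trk(get_state()['eef_pos']))
Cam('scene').save('pics/s21.png',(220,80,370,192),5)
```

```text
t 42.58 pos [637.  -20.8  18.5] psi 6.3 -> world [632.   25.4  18.    6.3]  shift [0.0005 0.0465 0.0002] turn [0. 0. 0.] F [ 1.5 -3.8  0.3] open -0.2 q6 -15
[-0.17267592  5.49443878]
```

View pics/s21.png

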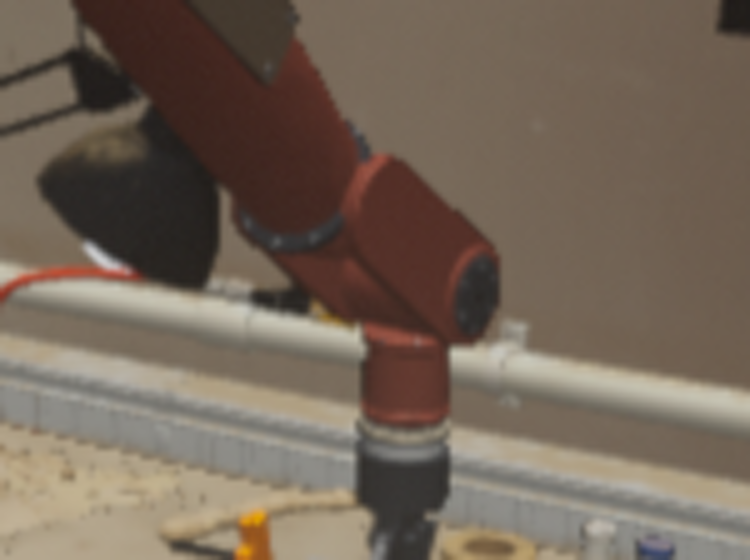

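Forearm is well above the flag. Continue.

arm_command(motion=[[1,0,0.004,0,0,0,0],[1,0,0.008,0,0,0,0],[1,0,0.012,0,0,0,0],[1,0,0.016,0,0,0,0],[1,0,0.02,0,0,0,0]])

```text
t: 43.05
eef_pos: [634.8, -1.2, 18.5]
tool_rot: [0.706, -0.039, 0.706, 0.039]
ft_force: [1.3, -5.5, -0.2]
opening: -0.1
```

arm_command(motion=[[1,0,0.004,0,0,0,0],[1,0,0.008,0,0,0,0],[1,0,0.011,0,0,0,0],[1,0,0.0135,0,0,0,0],[1,0,0.0155,0,0,0,0]])

```text
t: 43.47
eef_pos: [633.1, 14.3, 18.5]
tool_rot: [0.706, -0.039, 0.706, 0.039]
ft_force: [1.9, -4.7, -0.3]
opening: -0.0
```

Run:
```python
from h import *
go(0,52,18,0,True);print(trk(get_state()['eef_pos']))
```

```text
t 43.47 pos [633.1  14.3  18.5] psi 6.3 -> world [632.   25.4  18.    6.3]  shift [0.0005 0.0112 0.0001] turn [0. 0. 0.] F [ 1.9 -4.7 -0.3] open -0.0 q6 -11
[-0.12622995 40.78674766]
```

arm_command(motion=[[1,0,0.002,0,0,0,0],[1,0,0.004,0,0,0,0],[1,0,0.006,0,0,0,0],[1,0,0.0075,0,0,0,0],[1,0,0.009,0,0,0,0]])

```text
t: 43.88
eef_pos: [632.2, 23.1, 18.4]
tool_rot: [0.706, -0.039, 0.706, 0.039]
ft_force: [1.8, -5.1, 0.1]
opening: 0.0
```

arm_command(motion=[[1,0,0.001,0,0,0,0],[1,0,0.002,0,0,0,0],[1,0,0.003,0,0,0,0],[1,0,0.0035,0,0,0,0]])

```text
t: 44.22
eef_pos: [631.9, 26.0, 18.5]
tool_rot: [0.706, -0.04, 0.706, 0.039]
ft_force: [2.0, -7.0, 0.1]
opening: 0.3
```

arm_command(motion=[[1,0,0.0007,0,0,0,0],[1,0,0.0014,0,0,0,0],[1,0,0.002,0,0,0,0]])

```text
t: 44.47
eef_pos: [631.9, 26.0, 18.5]
tool_rot: [0.706, -0.041, 0.706, 0.038]
ft_force: [2.0, -12.2, -0.7]
opening: 0.1
```

Run:
```python
from h import *
go(0,52,18,0,True);print(trk(get_state()['eef_pos']))
```

```text
t 44.47 pos [631.9  26.   18.5] psi 6.4 -> world [632.   25.4  18.    6.3]  shift [ 0.0005 -0.0006  0.0001] turn [0.1 0.  0.3] F [  2.  -12.2  -0.7] open 0.1 q6 -10
[-0.08244932 52.59926362]
```

arm_command(motion=[[1,0,-0.003,0,0,0,0],[1,0,-0.012,0,0,0,0],[1,0,-0.03,0,0,0,0],[1,-0.03,-0.06,0,0,0,0],[1,-0.065,-0.09,0,0,0,0]])

```text
t: 44.88
eef_pos: [637.1, -56.1, 76.1]
tool_rot: [0.703, -0.038, 0.709, 0.041]
ft_force: [2.6, 0.6, 0.8]
opening: 0.0
```

arm_command(motion=[[1,-0.04,-0.02,0,0,0,0],[1,-0.08,-0.06,0,0,0,0],[1,-0.1,-0.1,0,0,0,0],[1,-0.1,-0.14,0,0,0,0],[1,-0.1,-0.16,0,0,0,0]])

```text
t: 45.3
eef_pos: [660.4, -218.0, 183.4]
tool_rot: [0.708, -0.04, 0.704, 0.039]
ft_force: [0.8, 1.1, -0.0]
opening: 0.0
```

Run:
```python
from h import *
print(get_state()['eef_pos'])
c=Cam('top'); c.save('pics/t22.png',(190,130,390,280),4); Cam('scene').save('pics/s22.png',(210,130,360,242),5)
T=np.load('T.npy'); 
r=holepose(c,np.array([*(T[:2]+rot(T[2])@[-.7,150.7]),T[2]]),68); print("P1",r,trk(r[0]), fitsq(c,151))
```

```text
[ 660.35802805 -217.98675305  183.43079751]
P1 (array([6.19195145e+02, 1.24622003e+02, 9.44536117e-02]), np.float64(0.3945463456221603)) [ -1.86386737 152.01440005] (array([6.25079010e+02, 1.26002718e+02, 1.04165989e-01]), array([  4.13609515, 152.74013492]), np.float64(450.3541990156612))
```

View pics/t22.png

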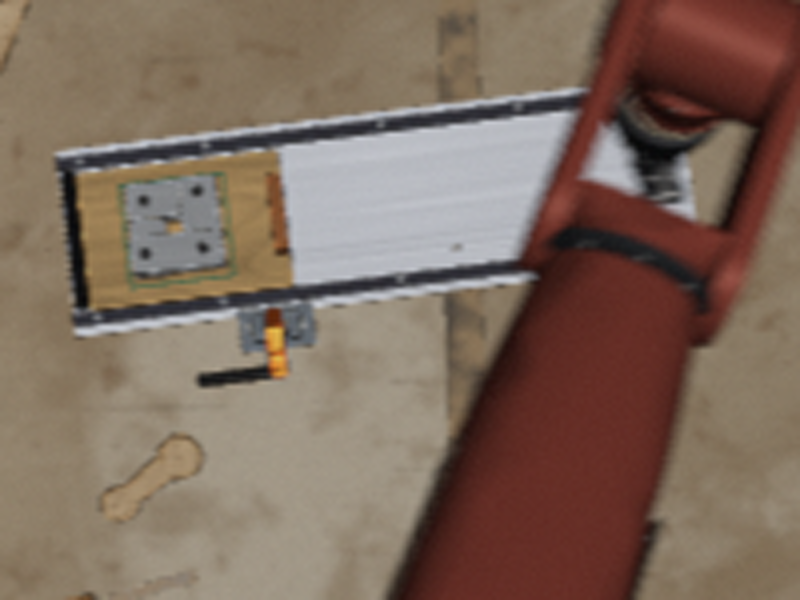

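View pics/s22.png

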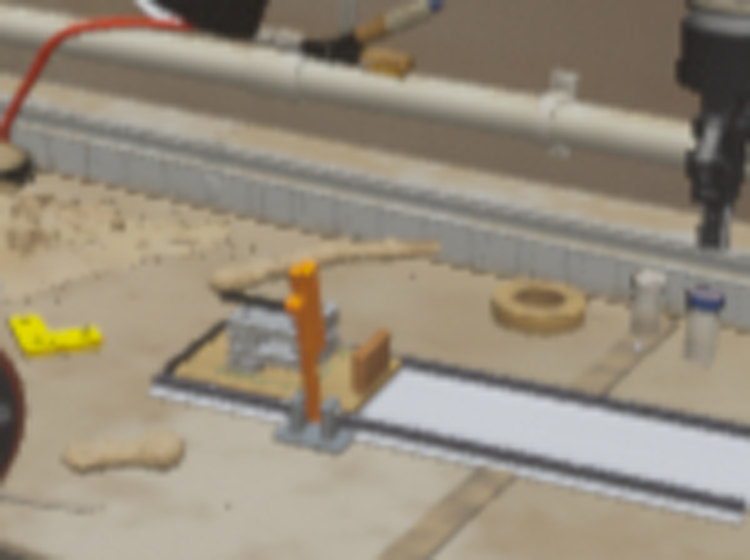

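arm_command(motion=[[1,0,0,0,0,0,0],[1,0,0,0,0,0,0],[1,0,0,0,0,0,0],[1,0,0,0,0,0,0],[1,0,0,0,0,0,0]])

```text
t: 45.82
eef_pos: [658.4, -214.8, 178.9]
tool_rot: [0.706, -0.039, 0.706, 0.04]
ft_force: [-0.0, 0.7, -0.4]
opening: 0.2
```

Run:
```python
from h import *
c=Cam('top'); T=np.load('T.npy')
r=holepose(c,np.array([*(T[:2]+rot(T[2])@[-.7,150.7]),T[2]]),68); print(trk(r[0]),r[1])
print(sign_off())
```

```text
[ -1.877778   152.03811849] 0.38295186092452127
the job is handed in; nothing more can be done
None
```

The job is done and handed in at about 46 s.

- **Flag and board:** I flipped the flag down and pushed the board against it. The force rose to 12 N with the tool stopped.
- **Pile:** All four steel plates are stacked on the green square, each turned half round from the one beneath. Contact heights rose by the expected 12 mm per layer.
- **Final push:** I pinched the flag by its pin and raised it to its limit. After release it stayed up. I then pushed the loaded board at about 50 mm/s until the rubber block stopped it. The stop was 150.2 mm from the loading contact, against 150 mm expected.

**Last checks:** The pictures show the flag up, the board at the block and the pile still in order. The yellow look-alike and the toe bone look as they did before. The chalk lump was in none of my last close-up views, so I did not check it again; the arm did not go near it.

**Alignment:** Before the final push, the camera put the plate centres within about 0.8 mm of each other across the track. Along the track the second plate sat about 1.5 mm off the others. The pile centre looked about 1 mm off the square's centre.

**Disagreements:** The plate-outline fits and the bolt-hole readings differed by about 1 mm, apparently because the holes are not quite symmetric about the plate centre. The last fit of the green square, with the pile partly covering it, came out several mm off. I ignored it and judged by eye in the picture. Neither the nudged plate nor the slackened grip showed up.

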